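Put the bun machine's service tools back in their foam pockets

TASK

Put the service kit away: press the hook spanner and the pistol-shaped thermometer fully home into their own die-cut pockets in the tool case's foam, so that each lies flat on its pocket's floor from end to end, then let go. They are a snug fit one way round only, and have to be pushed down past the foam's grip; press firmly but do not ram them, and leave everything else on the table where it is.

Things in the scene. Friction and masses are not known exactly. Their poses are not given: they have to be found in the camera images.
- case: Tool case: open aluminium tray 227 (x) x 252 (y) x 40 mm tall, fixed, filled level with its rim (40 mm over the table) by dark soft foam with two die-cut pockets, 2 mm clear of the tool all round, walls upright, floors lighter. Origin: centre of the underside. Pockets follow the tools' outlines (the hook's curve squared off); only one orientation fits.
- spanner_pocket (a point): Where the spanner's origin belongs, on the pocket's floor, 14 mm below the foam's top; axes as the case's and the seated spanner's. Four springy foam tongues in its side walls (sloped, 3.5 mm past the wall at 10 mm below the mouth) carry a tool that is only laid in, some 4 to 8 mm down; pressing past them takes about 10 to 22 N in all.
- thermo_pocket (a point): Where the thermometer's origin belongs, on the pocket's floor, 18 mm below the foam's top; axes and tongues as in the spanner's pocket. The whole foam insert is soft: pressed, it sinks with the tool about 1 mm per 4 N, at most 8 mm, and rises again, so a tool pushed down to its home height need not be past the tongues: press on until the force reads 25 to 30 N.
- spanner: Hook spanner lying flat, 172 mm long, about 0.28 kg. Origin on the underside, on the grip's centre line; x towards the head, y to the side the hook curls to. Black grip x -75 to 35, y -12 to 12 mm, 24 mm thick (10 mm proud of the foam when seated). Steel hook x 35 to 97, y -10 to 52 mm, 12 mm thick (2 mm below the foam's top when seated). Balances at about x = 20, y = 6 mm.
- thermo: Pistol thermometer on its side, an L 36 mm thick, about 0.24 kg. Origin on the underside below the barrel's centre; x along the barrel to the lens. White barrel x -65 to 65, y -20 to 20 mm; grey handle x -60 to -26 mm, from the barrel to y = -80 mm. Small trigger in the corner (look only). 18 mm proud of the foam when seated. Balances at about x = -10, y = -11 mm.
- spanner_a (a point): On the spanner's underside near the grip's end: x -70, y 0 mm in its frame
- spanner_b (a point): On the spanner's underside near the hook's bend: x 90, y 35 mm in its frame
- spanner_pocket_a (a point): On the pocket's floor, where spanner_a belongs
- spanner_pocket_b (a point): On the pocket's floor, where spanner_b belongs
- thermo_a (a point): On the thermometer's underside near the lens end: x 60, y 0 mm in its frame
- thermo_b (a point): On the thermometer's underside near the handle's end: x -43, y -75 mm in its frame
- thermo_pocket_a (a point): On the pocket's floor, where thermo_a belongs
- thermo_pocket_b (a point): On the pocket's floor, where thermo_b belongs
- scraper: Bystander, to be left alone: dough scraper, steel blade with a wooden back, 90 x 120 x 20 mm, lying flat
- nozzle: Bystander, to be left alone: white plastic cone nozzle, 60 mm wide, 55 mm tall, standing
- star_knob: Bystander, to be left alone: black star knob, about 56 mm wide, 22 mm tall
- bowl: Bystander, to be left alone: steel bowl, 120 mm wide, 55 mm tall
- cup: Bystander, to be left alone: aluminium cup, 68 mm wide, 70 mm tall
- spatula: Bystander, to be left alone: wooden spatula lying flat
Not all that is in view belongs to the job. Leave any pink look-alike of the thermo alone. Of the things that look like the spanner, the larger one is meant.

How it is judged:
By the outcome, as a careful person would: the job done as asked, in the order asked, and still so for the second after the job is handed in, with the robot touching nothing.
It also fails if it takes over 72 s, if anything falls off the work surface, if the arm or the gripper's body presses on something with over 40 N, if the wrist force passes 120 N, or if a joint passes its speed limit or range.

ROBOT

A 6-joint arm with a two-finger parallel gripper is mounted at the origin on the work surface. World frame = base frame: x ahead of the robot, y to its left, z up, the work surface at z = 0. Lengths are in m, angles in rad, forces in N, time in s.
With the tool pointing down it reaches from about 0.275 to 0.975 m from the base axis. Payload 8.4 kg.
Tool frame: the origin (TCP) lies midway between the tips of the shut fingers; the grasp point (between the pads) lies r.grip_depth behind it (r.grip_depth is the distance from the TCP to the grasp point, in m); z points along the fingers, y is the line along which they close (so a half turn about z gives the same grasp; the last joint's range is limited). The gripper opens to 92 mm and grips with 3 to 60 N. Pads are 20 mm wide; open, the fingers measure 128 mm over their backs; the gripper's body (75 mm by 189 mm) begins 69 mm behind the grasp point.
Start: joints at [-0.002, 0.353, 1.633, -0, 1.155, -0.002], TCP at [0.625, -0, 0.19] pointing down, gripper open.
Joint ranges: [-2.63, 2.63], [-0.92, 2.1], [0.06, 2.66], [-1.3, 4.44], [0, 2.69], [-3.02, 3.02]. Speed limits (rad/s): [2.22, 2.22, 2.79, 3.14, 3.14, 3.14].

INTERFACE

Orientations are given as a unit quaternion [x, y, z, w].
In Python, from bench import r gives the robot as it stands.
- The arm moves only by the shell command python3 -m crank 'ROWS' [FORCE]. ROWS is JSON, a list of rows, each an object with "offset": the shift along the world's x, y, z each as a share of 20 cm, from -1 to 1, a list of three; "turn": the turn, a rotation vector about the world's x, y, z each as a share of pi rad, from -1 to 1, a list of three; "fingers": the opening, from 0 (shut) to 1 (fully open). A call has 1 to 10 rows; each row is the pose to reach, as a shift and turn from the pose commanded when the call began, turning the shorter way round; what a row does not reach only later rows make up. A row lasts 1/12 s, in which the tool goes at most 41.7 mm and 7.16 degrees, less where a joint would pass 70% of its speed; a pose out of reach is approached as far as the arm can. A call with a number of a shift or a turn outside -1 to 1 is refused whole. A call with a gripper value outside its range is refused whole. The fingers move at their own pace and stop on an object; FORCE is the grip in N (left out, the last holds). Time passes only in rows, so rows that repeat a pose let the fingers close. It gives the time, the measured TCP pose, the force, the opening and the grip force at its end, in the units of the state.
- r.sense(): the state, without advancing time (a new reading comes with each control period).
- r.grab_frame(name): name is "scene" or "side" or "wrist"; returns a dict with "pixels" (420x560x3 uint8, red, green, blue), "fovy" (degrees; the focal length in pixels is half the picture's height over the tangent of half this angle, whatever the lens; pixels are square), "cx", "cy" (the principal point, pixels), "xyz" and "attitude" of the camera in the world; the wrist camera has in their place "tool_from_camera" (4x4, takes a point from camera to tool coordinates, whose origin is the TCP and whose axes are the flange's). Camera axes: x right, y up, looking along -z (the intrinsics and any distortion apply to the point x, -y, -z); pixel columns grow to the right and rows downward; lengths in m; the calibration is good to about 2 mm. A picture is of the moment at which its call begins: read the wrist's pose just before it. There is no depth.
- r.hand_in(): hands the job in; it is judged then, once.
Trained networks look in a picture, given as the dict that the camera call returned (one of the last four; its "shot" number tells which), for a name from the list of things; names that differ only in an ending like _2 or _b are one class to them, and where a whole thing is asked for, a point or a joint stands for the part that bears it (a point fixed in the world has none). Each returns a list of dicts, best first, with "score" (0 to 1); they miss things now and then, are a little off and sometimes report something else, mostly with a low value. They report only what shows in the picture. A call takes as long as a camera call. They do not tell look-alikes from the thing itself.
- r.trace(picture, name): "region" (420x560 bool, what is visible of it) and "extent" ([left, top, right, bottom] in pixels, round what is visible of it).
- r.tip_of(picture, name): "at" ([column, row] in pixels: a listed point, or the origin of a listed thing).
The state is a dict: "t": time; "joint_positions": joint angles; "qd": joint speeds; "effort": joint torques, N m; "eef_pos": TCP position; "orientation": TCP orientation; "ft_force": force on the tool from outside, world axes, zero at the start; "wrist_torque": the same for the moment, N m; "width": opening from 0.0 (shut) to 1.0 (fully open); "grip_force": force on a finger pad.
Only numpy, scipy, OpenCV 4.12 (cv2) and the standard library are available. Lean on these libraries where they do the work, as an engineer would, in place of code of your own. Each camera call takes 0.05 s, during which the arm holds its last target. There are 200 camera calls.

## Working session

There is one attempt and no reset: what is moved stays moved. The work goes in short steps, Python scripts to look and compute and a shell command to move; the robot and the scene stay as the last step left them, time stands still between calls to the robot, and variables do not carry over. Pictures are saved under pics/ and viewed, at most 10 in all, crops included, and the job is handed in when it is done.

```bash
ls; mkdir -p pics
python3 - <<'E'
from bench import r
import cv2,numpy as np
s=r.sense(); print({k:np.round(v,3).tolist() for k,v in s.items()}, r.grip_depth)
for n in ("scene","side"):
    p=r.grab_frame(n); print(n,p["fovy"],p["cx"],p["cy"],p["xyz"],p["attitude"],[k for k in p])
    cv2.imwrite(f"pics/{n}0.png",p["pixels"][:,:,::-1])
    for k in ("spanner","thermo","case"):
        print(k,[(round(d["score"],2),np.round(d["extent"]).tolist()) for d in r.trace(p,k)])
    for k in ("spanner","spanner_a","spanner_b","spanner_pocket","spanner_pocket_a","spanner_pocket_b","thermo","thermo_a","thermo_b","thermo_pocket","thermo_pocket_a","thermo_pocket_b","case"):
        print(k,[(round(d["score"],2),np.round(d["at"]).tolist()) for d in r.tip_of(p,k)])
E
```

```text
pics
{'t': 0.0, 'joint_positions': [-0.002, 0.354, 1.634, -0.0, 1.155, -0.002], 'qd': [-0.001, 0.0, 0.001, 0.0, 0.003, 0.0], 'effort': [-0.002, -59.385, -33.422, 0.069, 0.023, -0.0], 'eef_pos': [0.624, 0.0, 0.189], 'orientation': [0.707, 0.707, -0.0, -0.0], 'ft_force': [0.237, -0.838, -0.225], 'wrist_torque': [0.008, 0.062, -0.022], 'grip_force': 0.0, 'width': 0.999} 0.0187
scene 52.56780680095798 286.1220406893204 211.8726320899105 [1.10315364 0.73085876 0.98783761] [0.11845658 0.37244795 0.87423478 0.28803491] ['pixels', 'fovy', 'cx', 'cy', 'xyz', 'attitude', 'shot']
spanner [(0.71, [222.0, 169.0, 238.0, 191.0])]
thermo [(0.78, [298.0, 141.0, 336.0, 165.0]), (0.77, [264.0, 184.0, 299.0, 216.0]), (0.36, [221.0, 156.0, 248.0, 188.0]), (0.22, [282.0, 234.0, 398.0, 329.0])]
case [(0.6, [272.0, 232.0, 399.0, 343.0])]
spanner [(0.69, [236.0, 174.0]), (0.69, [224.0, 190.0]), (0.51, [249.0, 163.0]), (0.48, [247.0, 135.0])]
spanner_a [(0.69, [236.0, 174.0]), (0.69, [224.0, 190.0]), (0.51, [249.0, 163.0]), (0.48, [247.0, 135.0])]
spanner_b [(0.69, [236.0, 174.0]), (0.69, [224.0, 190.0]), (0.
[... 2190 characters left out ...]
(0.66, [256.0, 129.0])]
thermo [(0.95, [302.0, 231.0]), (0.95, [177.0, 310.0]), (0.8, [281.0, 237.0]), (0.75, [214.0, 316.0]), (0.69, [270.0, 260.0])]
thermo_a [(0.95, [302.0, 231.0]), (0.95, [177.0, 310.0]), (0.8, [281.0, 237.0]), (0.75, [214.0, 316.0]), (0.69, [270.0, 260.0])]
thermo_b [(0.95, [302.0, 231.0]), (0.95, [177.0, 310.0]), (0.8, [281.0, 237.0]), (0.75, [214.0, 316.0]), (0.69, [270.0, 260.0])]
thermo_pocket [(0.82, [274.0, 152.0]), (0.65, [259.0, 155.0]), (0.6, [256.0, 176.0])]
thermo_pocket_a [(0.82, [274.0, 152.0]), (0.65, [259.0, 155.0]), (0.6, [256.0, 176.0])]
thermo_pocket_b [(0.82, [274.0, 152.0]), (0.65, [259.0, 155.0]), (0.6, [256.0, 176.0])]
case [(0.85, [252.0, 155.0])]
```

View pics/scene0.png

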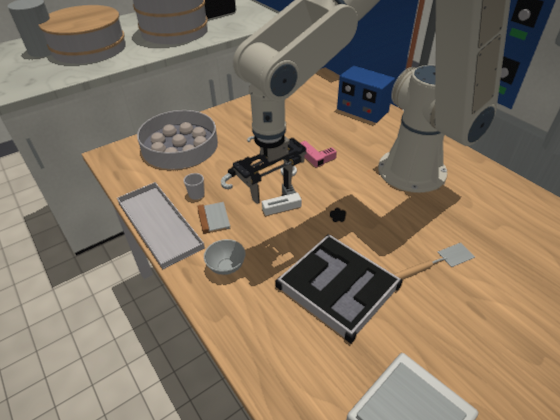

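View pics/side0.png

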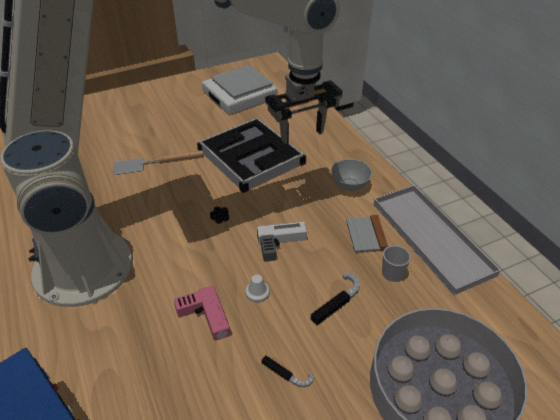

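```bash
cat > h.py <<'E'
from bench import r
import cv2,numpy as np,itertools
from scipy.spatial.transform import Rotation as R
K={"spanner":np.array([[0,0],[-70,0],[90,35]])/1e3,"thermo":np.array([[0,0],[60,0],[-43,-75]])/1e3}
Z={"spanner":0,"thermo":0,"spanner_pocket":.026,"thermo_pocket":.022}
def cam(p):
    if "xyz" in p: return np.array(p["xyz"]),R.from_quat(p["attitude"]).as_matrix()
    s=p["state"]; T=np.array(p["tool_from_camera"]); M=R.from_quat(s["orientation"]).as_matrix()
    return np.array(s["eef_pos"])+M@T[:3,3], M@T[:3,:3]
def shoot(n):
    s=r.sense(); p=r.grab_frame(n); 
    if n=="wrist": p["state"]=s
    return p
def w(p,uv,z):
    o,M=cam(p); f=210/np.tan(np.radians(p["fovy"])/2)
    d=M@np.array([(uv[0]-p["cx"])/f,-(uv[1]-p["cy"])/f,-1]); return (o+d*(z-o[2])/d[2])[:2]
def px(p,X):
    o,M=cam(p); f=210/np.tan(np.radians(p["fovy"])/2); c=M.T@(np.array(X)-o)
    return np.array([p["cx"]-f*c[0]/c[2],p["cy"]+f*c[1]/c[2]])
def fit(A,B):
    a=(A-A.mean(0))@np.array([1,1j]);b=(B-B.mean(0))@np.array([1,1j])
    c=np.vdot(a,b); th=np.angle(c); Q=np.array([[np.cos(th),-np.sin(th)],[np.sin(th),np.cos(th)]])
    t=B.mean(0)-Q@A.mean(0); return t,th,np.abs(b-a*np.exp(1j*th)).max()
def locate(p,n,top=1,z=None):
    m=K[n.split("_")[0]]; z=Z[n] if z is None else z
    P=[d["at"] for d in r.tip_of(p,n)]; P=[w(p,u,z) for u in P]
    c=sorted([fit(m,np.array(q)) for q in itertools.permutations(P,3)],key=lambda e:e[2])[:top]
    for t,th,e in c: print(n,"xy",np.round(t*1e3,1),"deg",round(np.degrees(th),1),"err mm",round(e*1e3,1))
    return c
E
python3 - <<'E'
from h import *
p=shoot("side"); 
for n in Z: locate(p,n,2)
for n,uv in dict(knob=(219,215),noz=(258,290),cup=(396,268),scr=(366,233),bowl=(351,178)).items(): print(n,w(p,uv,0))
print("case",w(p,(252,155),0),w(p,(252,155),.04))
p2=shoot("scene"); locate(p2,"spanner_pocket",1);locate(p2,"thermo_pocket",1)
im=p["pixels"][:,:,::-1]
cv2.imwrite("pics/c1.png",cv2.resize(im[210:400,170:390],None,fx=3.1,fy=3.1,interpolation=2))
E
```

```text
spanner xy [ 524.1 -384.9] deg 10.8 err mm 5.8
spanner xy [ 328.1 -487.2] deg -63.8 err mm 29.4
thermo xy [ 250.9 -288.1] deg -94.5 err mm 5.3
thermo xy [ 511.3 -117.9] deg -17.6 err mm 6.3
spanner_pocket xy [545.2 284.2] deg 11.7 err mm 8.2
spanner_pocket xy [553.5 309.8] deg -168.0 err mm 18.9
thermo_pocket xy [573.4 195.2] deg 9.2 err mm 7.2
thermo_pocket xy [553.3 272.3] deg -69.8 err mm 28.9
knob [0.38371498 0.02823268]
noz [ 0.37640517 -0.26139137]
cup [ 0.72377085 -0.34840978]
scr [ 0.72127833 -0.2099021 ]
bowl [0.80528082 0.00772286]
case [0.57753702 0.24225654] [0.55819886 0.19403415]
spanner_pocket xy [546.8 282. ] deg 11.0 err mm 10.7
thermo_pocket xy [571.7 197.9] deg 6.7 err mm 5.9
```

View pics/c1.png

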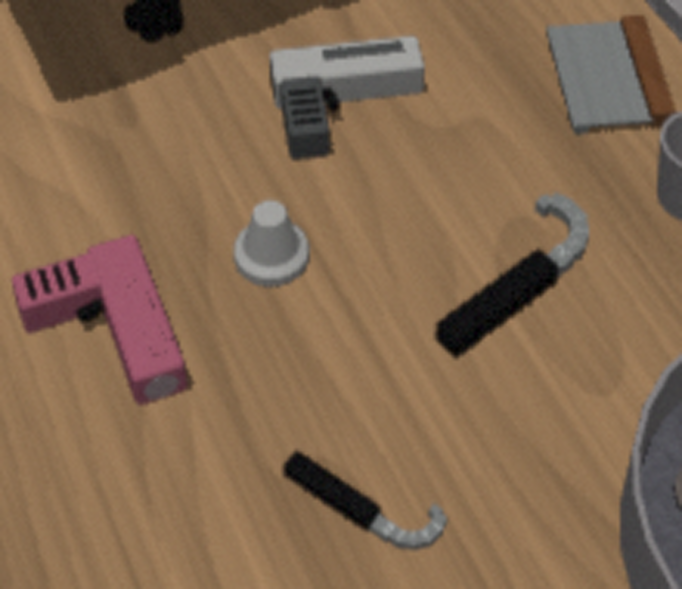

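```bash
python3 -m crank '[{"offset":[-0.2,-1,0.1],"turn":[0,0,-0.22],"fingers":1},{"offset":[-0.2,-1,0.1],"turn":[0,0,-0.22],"fingers":1},{"offset":[-0.2,-1,0.1],"turn":[0,0,-0.22],"fingers":1},{"offset":[-0.2,-1,0.1],"turn":[0,0,-0.22],"fingers":1},{"offset":[-0.2,-1,0.1],"turn":[0,0,-0.22],"fingers":1},{"offset":[-0.2,-1,0.1],"turn":[0,0,-0.22],"fingers":1}]' 40
python3 -m crank '[{"offset":[-0.2,-0.9,0.1],"turn":[0,0,-0.22],"fingers":1},{"offset":[-0.2,-0.9,0.1],"turn":[0,0,-0.22],"fingers":1},{"offset":[-0.2,-0.9,0.1],"turn":[0,0,-0.22],"fingers":1},{"offset":[-0.2,-0.9,0.1],"turn":[0,0,-0.22],"fingers":1},{"offset":[-0.2,-0.9,0.1],"turn":[0,0,-0.22],"fingers":1},{"offset":[-0.2,-0.9,0.1],"turn":[0,0,-0.22],"fingers":1},{"offset":[-0.2,-0.9,0.1],"turn":[0,0,-0.22],"fingers":1},{"offset":[-0.2,-0.9,0.1],"turn":[0,0,-0.22],"fingers":1}]'
python3 - <<'E'
from h import *
p=shoot("wrist"); print(np.round(p["tool_from_camera"],3),p["fovy"])
print(np.round(p["state"]["eef_pos"],4),np.round(R.from_quat(p["state"]["orientation"]).as_matrix()[:,1],3))
locate(p,"spanner",2)
for d in r.tip_of(p,"spanner"): print(d)
cv2.imwrite("pics/w1.png",p["pixels"][:,:,::-1])
E
```

```text
t: 2.6
eef_pos: [0.584, -0.2063, 0.2109]
orientation: [0.907, 0.421, -0.0, 0.002]
ft_force: [-0.5, 0.0, 0.2]
width: 0.999
grip_force: 0.0
t: 3.27
eef_pos: [0.5448, -0.38, 0.2298]
orientation: [0.995, 0.095, -0.0, -0.0]
ft_force: [-0.3, 0.4, 0.0]
width: 0.996
grip_force: 0.0
[[-0.     0.954  0.299  0.085]
 [ 1.     0.     0.     0.001]
 [ 0.     0.299 -0.954 -0.196]
 [ 0.     0.     0.     1.   ]] 71.0708099484354
[ 0.5448 -0.38    0.2298] [ 0.189 -0.982 -0.001]
spanner xy [ 526.7 -383.5] deg 15.2 err mm 3.3
spanner xy [ 533.6 -357.5] deg -165.4 err mm 27.9
{'at': [317.6, 307.2], 'score': 0.98}
{'at': [280.7, 186.9], 'score': 0.96}
{'at': [347.5, 292.2], 'score': 0.94}
{'at': [290.6, 318.2], 'score': 0.75}
{'at': [281.8, 233.3], 'score': 0.65}
{'at': [248.9, 128.5], 'score': 0.65}
```

View pics/w1.png

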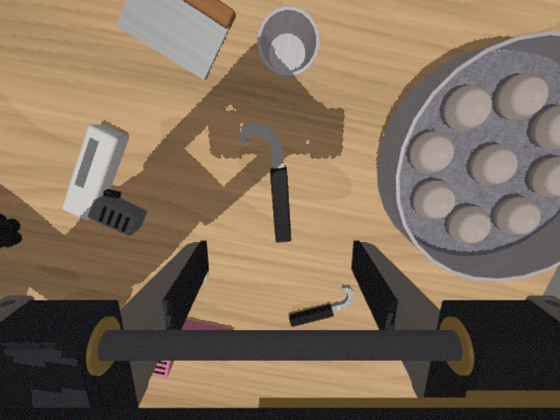

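```bash
cat >> h.py <<'E'
from scipy.optimize import minimize
def rect(x0,x1,y0,y1): return np.array([[x0,y0],[x1,y0],[x1,y1],[x0,y1]])/1e3
def proj(p,q,poly,z):
    x,y,a=q; c,s=np.cos(a),np.sin(a); P=poly@np.array([[c,s],[-s,c]])+[x,y]
    return np.array([px(p,[*v,z]) for v in P])
S=4
def fill(pts):
    m=np.zeros((420*S,560*S),np.uint8); cv2.fillPoly(m,[np.round((pts+.5)*S).astype(np.int32)],1); return m
def prism(p,q,polys,z0,z1):
    m=0
    for a in polys: m=m|fill(cv2.convexHull(np.vstack([proj(p,q,a,z0),proj(p,q,a,z1)]).astype(np.float32))[:,0])
    return m
def pocket(p,q,polys,z0,z1):
    m0=0;m1=0
    for a in polys: m0=m0|fill(proj(p,q,a,z0)); m1=m1|fill(proj(p,q,a,z1))
    return m0&m1
def iou_fit(p,mask,q0,polys,z0,z1,f=prism):
    M=cv2.resize(mask.astype(np.uint8),None,fx=S,fy=S,interpolation=0)
    def cost(v):
        m=f(p,[v[0]/1e3,v[1]/1e3,v[2]/50],polys,z0,z1); return -(m&M).sum()/(m|M).sum()
    x0=np.array([q0[0]*1e3,q0[1]*1e3,q0[2]*50])
    o=minimize(cost,x0,method="Nelder-Mead",options=dict(initial_simplex=x0+np.vstack([np.zeros(3),np.eye(3)*6]),xatol=.1,fatol=1e-4,maxiter=150))
    q=o.x/[1e3,1e3,50]; print("xy",np.round(o.x[:2],1),"deg",round(np.degrees(q[2]),2),"iou",round(-o.fun,3)); return q
GRIP=[rect(-75,35,-12,12)]; TH=[rect(-65,65,-20,20),rect(-60,-26,-80,0)]
def near(p,n,uv):
    return min(r.trace(p,n),key=lambda d:np.hypot(*((np.array(d["extent"])[:2]+np.array(d["extent"])[2:])/2-uv)))["region"]
E
cat > sp.py <<'E'
from h import *
p=shoot("wrist"); s=p["state"]
t,th,e=locate(p,"spanner",1)[0]
g=near(p,"spanner",px(p,[*t,0])); print(g.sum())
g=cv2.dilate(g.astype(np.uint8),np.ones((5,5)))>0
d=(g&(p["pixels"].max(2)<45)).astype(np.uint8); d=cv2.morphologyEx(d,cv2.MORPH_OPEN,np.ones((5,5)))
n,l,st,_=cv2.connectedComponentsWithStats(d); d=l==1+st[1:,4].argmax(); print(d.sum(),st[1:])
q=iou_fit(p,d,[*t,th],GRIP,0,.024)
c=q[:2]+.018*np.array([np.cos(q[2]),np.sin(q[2])]); y=R.from_quat(s["orientation"]).as_matrix()[:,1]
da=(np.degrees(q[2])+90-np.degrees(np.arctan2(y[1],y[0]))+90)%180-90
print("tcp",np.round(s["eef_pos"],4),"grasp",np.round(c,4),"shift/0.2",np.round((c-s["eef_pos"][:2])/.2,3),"turn share",round(da/180,4))
E
python3 sp.py
```

```text
spanner xy [ 523.7 -383.1] deg 13.9 err mm 1.8
2086Traceback (most recent call last):
  File "sp.py", line 7, in <module>
    n,l,st,_=cv2.connectedComponentsWithStats(d); d=l==1+st[1:,4].argmax(); print(d.sum(),st[1:])
                                                         ~~~~~~~~~~~~~~~^^
ValueError: attempt to get argmax of an empty sequence
```

```bash
sed -i 's/^g=cv2.dilate.*$/print(np.percentile(p["pixels"].max(2)[g],[5,20,40,50,60,70,80,95]))\n&/; s/<45/<75/' sp.py; python3 sp.py
```

```text
spanner xy [ 523.7 -386. ] deg 13.8 err mm 3.0
1978
[ 39.  45.  50.  52.  95. 102. 104. 110.]
1136 [[ 271  168   20   74 1136]]
xy [ 508.7 -346. ] deg -9.09 iou -0.0
tcp [ 0.5453 -0.3793  0.2301] grasp [ 0.5264 -0.3488] shift/0.2 [-0.094  0.152] turn share -0.1111h.py:49: RuntimeWarning: overflow encountered in scalar negative
  m=f(p,[v[0]/1e3,v[1]/1e3,v[2]/50],polys,z0,z1); return -(m&M).sum()/(m|M).sum()
```

```bash
sed -i 's/return -(m&M).sum()\/(m|M).sum()/return -float((m\&M).sum())\/float((m|M).sum())/' h.py; python3 sp.py
```

```text
spanner xy [ 525.5 -385.9] deg 15.2 err mm 1.2
1973
[ 38.   45.   50.   52.   96.  102.  103.6 108. ]
1127 [[ 271  168   20   74 1127]]
xy [ 526.8 -383.9] deg 14.36 iou 0.869
tcp [ 0.5452 -0.3796  0.23  ] grasp [ 0.5442 -0.3794] shift/0.2 [-0.005  0.001] turn share 0.0195
```

```bash
python3 -m crank '[{"offset":[0,0,-0.2],"turn":[0,0,0.02],"fingers":0.6},{"offset":[0,0,-0.4],"turn":[0,0,0.02],"fingers":0.6},{"offset":[0,0,-0.6],"turn":[0,0,0.02],"fingers":0.6},{"offset":[0,0,-0.8],"turn":[0,0,0.02],"fingers":0.6},{"offset":[0,0,-0.95],"turn":[0,0,0.02],"fingers":0.6},{"offset":[0,0,-0.95],"turn":[0,0,0.02],"fingers":0.6},{"offset":[0,0,-0.95],"turn":[0,0,0.02],"fingers":0.6}]' 40
python3 - <<'E'
from h import *
s=r.sense();print(s["eef_pos"],s["width"])
E
```

```text
t: 4.45
eef_pos: [0.5441, -0.3794, 0.0389]
orientation: [0.992, 0.125, -0.001, -0.001]
ft_force: [0.6, -0.6, -0.1]
width: 0.6
grip_force: 0.0
[ 0.54407863 -0.37937274  0.03892792] 0.5998734471766722
```

```bash
python3 -m crank '[{"offset":[0,0,-0.13],"turn":[0,0,0],"fingers":0.6},{"offset":[0,0,-0.135],"turn":[0,0,0],"fingers":0.6},{"offset":[0,0,-0.135],"turn":[0,0,0],"fingers":0.1},{"offset":[0,0,-0.135],"turn":[0,0,0],"fingers":0.1},{"offset":[0,0,-0.135],"turn":[0,0,0],"fingers":0.1},{"offset":[0,0,-0.135],"turn":[0,0,0],"fingers":0.1},{"offset":[0,0,-0.135],"turn":[0,0,0],"fingers":0.1},{"offset":[0,0,-0.135],"turn":[0,0,0],"fingers":0.1}]' 40
python3 -m crank '[{"offset":[0,0,0.1],"turn":[0,0,0],"fingers":0.1},{"offset":[0,0,0.3],"turn":[0,0,0],"fingers":0.1},{"offset":[0,0,0.5],"turn":[0,0,0],"fingers":0.1},{"offset":[0,0,0.7],"turn":[0,0,0],"fingers":0.1},{"offset":[0,0,0.7],"turn":[0,0,0],"fingers":0.1},{"offset":[0,0,0.7],"turn":[0,0,0],"fingers":0.1}]'
```

```text
t: 5.12
eef_pos: [0.5453, -0.3802, 0.0137]
orientation: [0.992, 0.125, 0.0, 0.0]
ft_force: [-0.9, -0.9, -0.0]
width: 0.186
grip_force: 0.0
t: 5.62
eef_pos: [0.5466, -0.3811, 0.1562]
orientation: [0.992, 0.125, 0.002, 0.002]
ft_force: [0.6, -0.4, -0.5]
width: 0.1
grip_force: 0.0
```

```bash
python3 -m crank '[{"offset":[0,0,0.3],"turn":[0,0,0],"fingers":1},{"offset":[0,0,0.3],"turn":[0,0,0],"fingers":1},{"offset":[0,0,0.3],"turn":[0,0,0],"fingers":1},{"offset":[0,0,0.3],"turn":[0,0,0],"fingers":1}]'
python3 - <<'E'
from h import *
p=shoot("side"); locate(p,"spanner"); im=p["pixels"][230:350,260:420,::-1]
cv2.imwrite("pics/s2.png",np.hstack([cv2.resize(im,None,fx=2.5,fy=2.5),cv2.resize(shoot("wrist")["pixels"][:,:,::-1],(400,300))]))
E
```

```text
t: 5.95
eef_pos: [0.5449, -0.3799, 0.2123]
orientation: [0.992, 0.125, -0.0, -0.0]
ft_force: [0.3, -1.1, -1.0]
width: 0.362
grip_force: 0.0
spanner xy [ 524.8 -389.2] deg 10.4 err mm 10.2
```

View pics/s2.png

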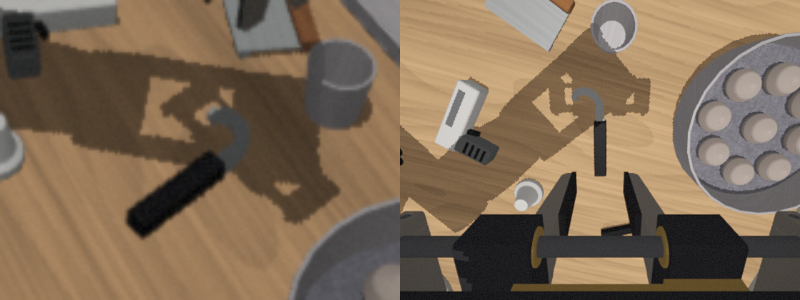

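```bash
python3 sp.py
python3 - <<'E'
from h import *
p=shoot("side"); print(px(p,[.624,0,.19]), px(p,[.624,0,.209])); s=r.sense(); print(s["eef_pos"],px(p,s["eef_pos"]),s["width"])
p=shoot("wrist"); print(px(p,[.5453,-.3802,.0137]),px(p,s["eef_pos"]))
p=shoot("scene"); print(px(p,s["eef_pos"]),px(p,[.624,0,.19]))
im=p["pixels"][:,:,::-1]; cv2.imwrite("pics/s3.png",cv2.resize(im[90:240,160:360],None,fx=4,fy=4))
E
```

```text
spanner xy [ 528.4 -384.9] deg 15.0 err mm 0.7
2140
[ 38.  47.  52.  55.  86. 107. 109. 112.]
1212 [[ 271  170   18   76 1212]]
xy [ 525.2 -384.2] deg 15.24 iou 0.853
tcp [ 0.5439 -0.3792  0.2104] grasp [ 0.5426 -0.3795] shift/0.2 [-0.006 -0.001] turn share 0.0047
[301.23957351 144.19875033] [301.45814508 138.42158472]
[ 0.54453144 -0.37968308  0.21167768] [349.81978793 241.64467163] 0.6738672145579329
[279.80934236 180.3751963 ] [278.49551398 239.43676886]
[225.94366677 124.62043555] [271.5812794  200.41795056]
```

View pics/s3.png

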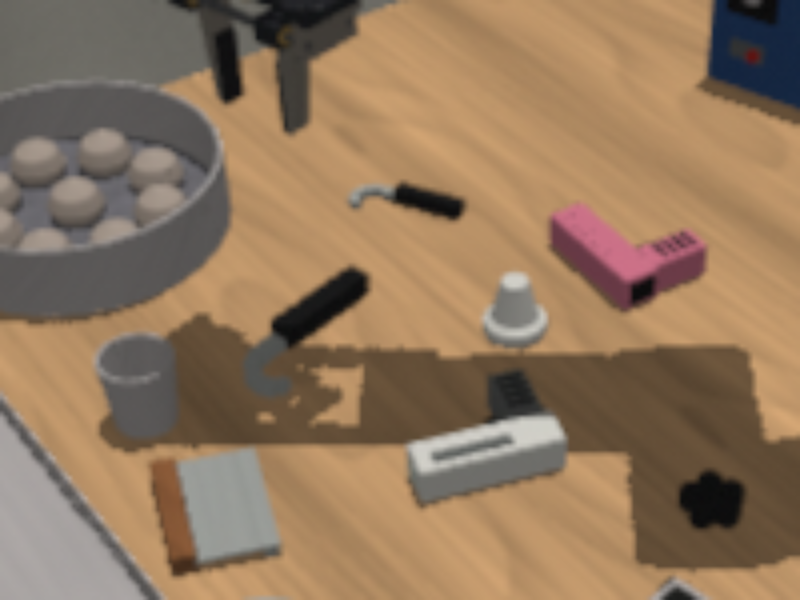

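Run:
```python
from h import *
for n in("scene","side"):
    p=shoot(n); q=[.526,-.384,np.radians(14.8)]
    print(n,np.round(proj(p,q,np.array([[-75,0],[35,0],[95,35]])/1e3,.012),1).tolist())
    if n=="scene": print([w(p,u,.012) for u in [(249.5,160.7),(230,172.5)]])
    else: print([w(p,u,.012) for u in [(260+133/2.5,230+222/2.5),(260+222/2.5,230+162/2.5)]])
```

```text
scene [[249.1, 159.4], [228.7, 173.7], [223.9, 186.0]]
[array([ 0.45678257, -0.39549106]), array([ 0.55249877, -0.37843649])]
side [[313.1, 319.7], [346.5, 294.9], [353.3, 273.8]]
[array([ 0.45481949, -0.40111401]), array([ 0.56497842, -0.37715996])]
```

```bash
cat > tip.py <<'E'
from h import *
import sys
o=[]
for n in("scene","side"):
    s=r.sense(); p=shoot(n); u=px(p,s["eef_pos"]); x,y=np.round(u).astype(int); im=p["pixels"][y-45:y+25,x-40:x+40,::-1].copy()
    im=cv2.resize(im,None,fx=5,fy=5,interpolation=0); c=np.round((u-[x-40,y-45]+.5)*5).astype(int); cv2.circle(im,tuple(int(v) for v in c),3,(0,0,255),-1)
    for k in (.01,.02,.03): 
        c=np.round((px(p,s["eef_pos"]+np.array([0,0,k]))-[x-40,y-45]+.5)*5).astype(int); cv2.circle(im,tuple(int(v) for v in c),2,(0,255,0),-1)
    o.append(im)
print(s["width"],s["eef_pos"]); cv2.imwrite(sys.argv[1],np.hstack(o)[:350-50])
E
python3 -m crank '[{"offset":[0,0,0],"turn":[0,0,0],"fingers":0.26},{"offset":[0,0,0],"turn":[0,0,0],"fingers":0.26},{"offset":[0,0,0],"turn":[0,0,0],"fingers":0.26},{"offset":[0,0,0],"turn":[0,0,0],"fingers":0.26},{"offset":[0,0,0],"turn":[0,0,0],"fingers":0.26},{"offset":[0,0,0],"turn":[0,0,0],"fingers":0.26}]'; python3 tip.py pics/t1.png
python3 -m crank '[{"offset":[0,0,0],"turn":[0,0,0],"fingers":0},{"offset":[0,0,0],"turn":[0,0,0],"fingers":0},{"offset":[0,0,0],"turn":[0,0,0],"fingers":0},{"offset":[0,0,0],"turn":[0,0,0],"fingers":0},{"offset":[0,0,0],"turn":[0,0,0],"fingers":0},{"offset":[0,0,0],"turn":[0,0,0],"fingers":0}]'; python3 tip.py pics/t2.png
python3 -c "
import cv2,numpy as np;cv2.imwrite('pics/t.png',np.vstack([cv2.imread('pics/t1.png'),cv2.imread('pics/t2.png')]))"
```

```text
t: 7.0
eef_pos: [0.545, -0.38, 0.213]
orientation: [0.992, 0.125, 0.0, 0.0]
ft_force: [-0.4, 0.7, -0.1]
width: 0.457
grip_force: 0.0
0.41537545745525367 [ 0.54499306 -0.37999385  0.21302668]
t: 7.6
eef_pos: [0.545, -0.38, 0.213]
orientation: [0.992, 0.125, 0.0, -0.0]
ft_force: [0.8, 0.0, -0.3]
width: 0.005
grip_force: 0.0
0.0033409868309800055 [ 0.54501441 -0.38000364  0.21302359]
```

View pics/t.png

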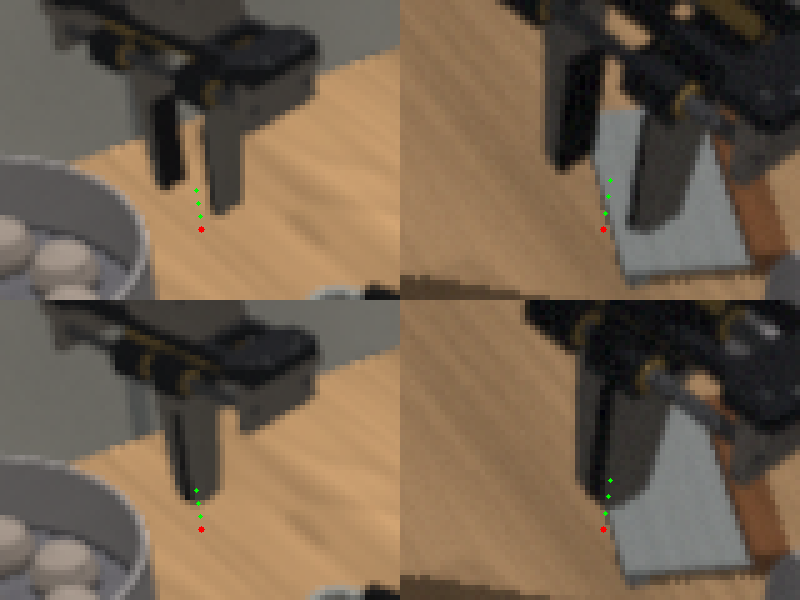

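```bash
python3 -m crank '[{"offset":[0,0,0],"turn":[0,0,0],"fingers":0.6},{"offset":[0,0,0],"turn":[0,0,0],"fingers":0.6},{"offset":[0,0,-0.1],"turn":[0,0,0],"fingers":0.6},{"offset":[0,0,-0.3],"turn":[0,0,0],"fingers":0.6},{"offset":[0,0,-0.5],"turn":[0,0,0],"fingers":0.6},{"offset":[0,0,-0.7],"turn":[0,0,0],"fingers":0.6},{"offset":[0,0,-0.75],"turn":[0,0,0],"fingers":0.6},{"offset":[0,0,-0.9],"turn":[0,0,0],"fingers":0.6},{"offset":[0,0,-1.0],"turn":[0,0,0],"fingers":0.6},{"offset":[0,0,-1.0],"turn":[0,0,0],"fingers":0.6}]'
python3 -m crank '[{"offset":[0,0,-0.03],"turn":[0,0,0],"fingers":0.6},{"offset":[0,0,-0.06],"turn":[0,0,0],"fingers":0.6},{"offset":[0,0,-0.09],"turn":[0,0,0],"fingers":0.6},{"offset":[0,0,-0.09],"turn":[0,0,0],"fingers":0.6}]'
```

```text
t: 8.53
eef_pos: [0.5431, -0.3787, 0.01]
orientation: [0.992, 0.125, -0.002, -0.002]
ft_force: [-0.9, 0.7, -0.1]
width: 0.599
grip_force: 0.0
t: 8.87
eef_pos: [0.5451, -0.3801, -0.0048]
orientation: [0.992, 0.125, 0.0, 0.0]
ft_force: [-0.3, 0.9, -0.1]
width: 0.601
grip_force: 0.0
```

```bash
python3 -m crank '[{"offset":[0,0,-0.02],"turn":[0,0,0],"fingers":0.6},{"offset":[0,0,-0.02],"turn":[0,0,0],"fingers":0.6}]';python3 -m crank '[{"offset":[0,0,-0.02],"turn":[0,0,0],"fingers":0.6},{"offset":[0,0,-0.02],"turn":[0,0,0],"fingers":0.6}]'
```

```text
t: 9.03
eef_pos: [0.5451, -0.38, -0.0089]
orientation: [0.992, 0.125, 0.0, 0.0]
ft_force: [0.3, 0.6, -0.3]
width: 0.599
grip_force: 0.0
t: 9.2
eef_pos: [0.5449, -0.3799, -0.0133]
orientation: [0.992, 0.125, -0.0, -0.0]
ft_force: [-0.2, -0.3, -0.5]
width: 0.599
grip_force: 0.0
```

```bash
python3 -m crank '[{"offset":[0,0,-0.01],"turn":[0,0,0],"fingers":0.6},{"offset":[0,0,-0.01],"turn":[0,0,0],"fingers":0.6}]';python3 -m crank '[{"offset":[0,0,-0.01],"turn":[0,0,0],"fingers":0.6},{"offset":[0,0,-0.01],"turn":[0,0,0],"fingers":0.6}]'
```

```text
t: 9.37
eef_pos: [0.5449, -0.3799, -0.0153]
orientation: [0.992, 0.125, -0.0, -0.0]
ft_force: [-0.0, -0.7, 0.2]
width: 0.6
grip_force: 0.0
t: 9.53
eef_pos: [0.5449, -0.3799, -0.0173]
orientation: [0.992, 0.125, -0.0, -0.0]
ft_force: [-0.8, 0.3, 0.1]
width: 0.6
grip_force: 0.0
```

```bash
python3 -m crank '[{"offset":[0,0,-0.01],"turn":[0,0,0],"fingers":0.6},{"offset":[0,0,-0.01],"turn":[0,0,0],"fingers":0.6}]'
```

```text
t: 9.7
eef_pos: [0.5449, -0.3799, -0.0193]
orientation: [0.992, 0.125, -0.0, -0.0]
ft_force: [-0.1, 0.2, -0.2]
width: 0.605
grip_force: 0.0
```

```bash
python3 -m crank '[{"offset":[0,0,-0.01],"turn":[0,0,0],"fingers":0.6},{"offset":[0,0,-0.01],"turn":[0,0,0],"fingers":0.6}]'
```

```text
t: 9.87
eef_pos: [0.5449, -0.3799, -0.0213]
orientation: [0.992, 0.125, -0.0, -0.0]
ft_force: [-0.2, -0.1, -0.9]
width: 0.598
grip_force: 0.0
```

```bash
python3 -m crank '[{"offset":[0,0,-0.01],"turn":[0,0,0],"fingers":0.6},{"offset":[0,0,-0.01],"turn":[0,0,0],"fingers":0.6}]'
```

```text
t: 10.03
eef_pos: [0.5448, -0.3799, -0.0234]
orientation: [0.992, 0.125, -0.0, -0.0]
ft_force: [-0.7, 0.1, -0.0]
width: 0.6
grip_force: 0.0
```

```bash
python3 -m crank '[{"offset":[0,0,-0.01],"turn":[0,0,0],"fingers":0.6},{"offset":[0,0,-0.01],"turn":[0,0,0],"fingers":0.6}]'
```

```text
t: 10.2
eef_pos: [0.5451, -0.38, -0.0242]
orientation: [0.992, 0.125, 0.0, 0.0]
ft_force: [-2.9, 2.5, 7.9]
width: 0.595
grip_force: 4.5
```

```bash
python3 -m crank '[{"offset":[0,0,-0.01],"turn":[0,0,0],"fingers":0.6},{"offset":[0,0,-0.01],"turn":[0,0,0],"fingers":0.6}]'; python3 tip.py pics/t3.png
```

```text
t: 10.37
eef_pos: [0.5452, -0.3801, -0.0242]
orientation: [0.992, 0.125, 0.0, 0.0]
ft_force: [-7.9, 5.9, 27.0]
width: 0.6
grip_force: 13.6
0.600310550350538 [ 0.54519328 -0.38008721 -0.02426676]
```

```bash
python3 -m crank '[{"offset":[0,0,0.07],"turn":[0,0,0],"fingers":0.6},{"offset":[0,0,0.07],"turn":[0,0,0],"fingers":0.1},{"offset":[0,0,0.07],"turn":[0,0,0],"fingers":0.1},{"offset":[0,0,0.07],"turn":[0,0,0],"fingers":0.1},{"offset":[0,0,0.07],"turn":[0,0,0],"fingers":0.1},{"offset":[0,0,0.07],"turn":[0,0,0],"fingers":0.1},{"offset":[0,0,0.07],"turn":[0,0,0],"fingers":0.1},{"offset":[0,0,0.07],"turn":[0,0,0],"fingers":0.1}]' 50
```

```text
t: 11.13
eef_pos: [0.5445, -0.3796, -0.0138]
orientation: [0.992, 0.125, -0.0, -0.0]
ft_force: [-0.6, -0.2, -2.3]
width: 0.255
grip_force: 50.0
```

```bash
python3 -m crank '[{"offset":[0,0,0.1],"turn":[0,0,0],"fingers":0.1},{"offset":[0,0,0.25],"turn":[0,0,0],"fingers":0.1},{"offset":[0,0,0.45],"turn":[0,0,0],"fingers":0.1},{"offset":[0,0.05,0.65],"turn":[0,0,0],"fingers":0.1},{"offset":[0,0.2,0.8],"turn":[0,0,0],"fingers":0.1},{"offset":[0,0.4,0.9],"turn":[0,0,0],"fingers":0.1},{"offset":[0,0.6,1],"turn":[0,0,0],"fingers":0.1},{"offset":[0,0.8,1],"turn":[0,0,0],"fingers":0.1},{"offset":[0,1,1],"turn":[0,0,0],"fingers":0.1},{"offset":[0,1,1],"turn":[0,0,0],"fingers":0.1}]'
python3 -m crank '[{"offset":[0.1,0.2,0],"turn":[0,0,0],"fingers":0.1},{"offset":[0.15,0.4,0],"turn":[0,0,0],"fingers":0.1},{"offset":[0.15,0.6,0],"turn":[0,0,0],"fingers":0.1},{"offset":[0.15,0.8,0],"turn":[0,0,0],"fingers":0.1},{"offset":[0.15,0.9,0],"turn":[0,0,0],"fingers":0.1},{"offset":[0.15,1,0],"turn":[0,0,0],"fingers":0.1},{"offset":[0.15,1,0],"turn":[0,0,0],"fingers":0.1},{"offset":[0.15,1,0],"turn":[0,0,0],"fingers":0.1}]'
python3 - <<'E'
from h import *
p=shoot("wrist"); np.save("w2.npy",p,allow_pickle=True)
for n in ("spanner_pocket","thermo_pocket"): locate(p,n)
cv2.imwrite("pics/w2.png",p["pixels"][:,:,::-1])
E
```

```text
t: 11.97
eef_pos: [0.5442, -0.174, 0.1871]
orientation: [0.992, 0.127, -0.0, -0.001]
ft_force: [-0.1, 0.0, -2.6]
width: 0.26
grip_force: 50.0
t: 12.63
eef_pos: [0.5746, 0.0207, 0.1865]
orientation: [0.992, 0.126, -0.0, 0.0]
ft_force: [-0.7, -1.7, -2.6]
width: 0.253
grip_force: 50.0
spanner_pocket xy [549.6 280.4] deg 11.7 err mm 1.7
thermo_pocket xy [576.9 199.2] deg 14.6 err mm 2.7
```

View pics/w2.png

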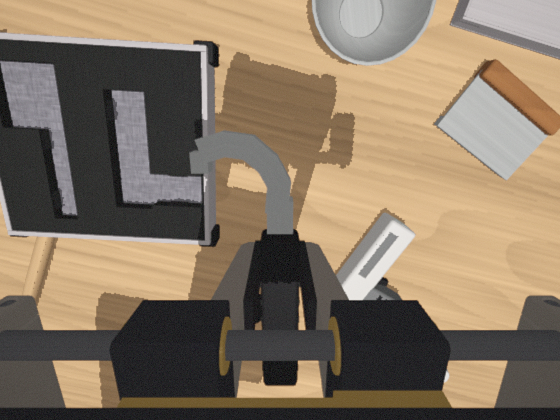

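```bash
cat >> h.py <<'E'
SPK=[rect(-77,37,-14,14),rect(33,99,-12,54)]; TPK=[rect(-67,67,-22,22),rect(-62,-24,-82,0)]
def light(p,q,polys,lo=70):
    c=np.ceil(cv2.resize(fill(cv2.convexHull(np.vstack([proj(p,q,a,.03) for a in polys]).astype(np.float32))[:,0]),(560,420),interpolation=cv2.INTER_AREA))
    c=cv2.dilate(c,np.ones((9,9))); m=((p["pixels"].min(2)>lo)&(c>0)).astype(np.uint8)
    n,l,st,_=cv2.connectedComponentsWithStats(cv2.morphologyEx(m,cv2.MORPH_OPEN,np.ones((3,3)))); return l==1+st[1:,4].argmax()
E
python3 - <<'E'
from h import *
p=np.load("w2.npy",allow_pickle=True).item(); a=np.radians(12)
print(p["pixels"][170,130],p["pixels"][150,90],p["pixels"][190,200],p["pixels"][100,30])
for q,P,z in (([.5496,.2804,a],SPK,.026),([.5769,.1992,a],TPK,.022)):
    m=light(p,q,P); print(m.sum()); iou_fit(p,m,q,P,z,.04,pocket)
    cv2.imwrite("m%d.png"%(z*1e3),m*255)
E
```

```text
[150 146 153] [49 49 45] [155 152 161] [141 139 143]
4727
xy [549.5 280.7] deg 11.31 iou 0.93
4791
xy [575.5 199.5] deg 11.25 iou 0.973[ WARN:0@1.089] global loadsave.cpp:1063 imwrite_ Unsupported depth image for selected encoder is fallbacked to CV_8U.
```

Run:
```python
from h import *
p=np.load("w2.npy",allow_pickle=True).item(); s=p["state"]; M=R.from_quat(s["orientation"]).as_matrix(); e=s["eef_pos"]; print(e,np.degrees(np.arctan2(M[1,0],M[0,0])))
im=p["pixels"].max(2); print("col280 rows", im[222:246,280].tolist(), im[375:392,280].tolist()); print("row 210 cols",im[215,262:300].tolist())
for u,z in (((280,235),.0378),((280,384),.0378),((279,215),.0258),((191,158),.0258)):
    d=w(p,u,e[2]+z)-e[:2]; print(u,np.round(1e3*np.array([d@M[:2,0],d@-M[:2,1]]),1))
```

```text
[0.57462161 0.02073194 0.18647997] 14.523862330150838
col280 rows [121, 122, 121, 121, 118, 120, 118, 120, 121, 123, 122, 117, 56, 35, 32, 31, 26, 34, 25, 24, 28, 26, 28, 30] [38, 15, 29, 38, 30, 21, 26, 29, 28, 35, 115, 201, 228, 225, 224, 220, 221]
row 210 cols [144, 149, 150, 148, 141, 124, 122, 125, 120, 119, 121, 121, 119, 120, 120, 121, 126, 121, 121, 123, 120, 122, 122, 119, 122, 118, 121, 123, 125, 121, 121, 139, 140, 137, 136, 134, 135, 147]
(280, 235) [19.3 -1.1]
(280, 384) [-92.1  -1.1]
(279, 215) [27.5 -0.5]
(191, 158) [62.1 50.1]
```

```bash
python3 -m crank '[{"offset":[-0.02,0.2,0],"turn":[0,0,-0.018],"fingers":0.1},{"offset":[-0.045,0.4,0],"turn":[0,0,-0.018],"fingers":0.1},{"offset":[-0.045,0.6,0],"turn":[0,0,-0.018],"fingers":0.1},{"offset":[-0.045,0.8,0],"turn":[0,0,-0.018],"fingers":0.1},{"offset":[-0.045,0.95,0],"turn":[0,0,-0.018],"fingers":0.1},{"offset":[-0.045,1,0],"turn":[0,0,-0.018],"fingers":0.1},{"offset":[-0.045,1,0],"turn":[0,0,-0.018],"fingers":0.1}]'
python3 -m crank '[{"offset":[0,0.15,-0.1],"turn":[0,0,0],"fingers":0.1},{"offset":[0,0.25,-0.25],"turn":[0,0,0],"fingers":0.1},{"offset":[0,0.32,-0.4],"turn":[0,0,0],"fingers":0.1},{"offset":[0,0.32,-0.53],"turn":[0,0,0],"fingers":0.1},{"offset":[0,0.32,-0.53],"turn":[0,0,0],"fingers":0.1},{"offset":[0,0.32,-0.53],"turn":[0,0,0],"fingers":0.1}]'
cat > over.py <<'E'
from h import *
import sys
# overlay of predicted pocket mouth (green), measured in-hand tool outline (red)
p=shoot("wrist"); s=p["state"]; e=s["eef_pos"]; M=R.from_quat(s["orientation"]).as_matrix(); a=np.arctan2(M[1,0],M[0,0]); print(e,np.degrees(a))
im=cv2.resize(p["pixels"][:,:,::-1],None,fx=1.42,fy=1.42)
def dr(q,P,z,c):
    for k in P: cv2.polylines(im,[np.round((proj(p,q,k,z)+.5)*1.42).astype(np.int32)],True,c,1)
dr([.5495,.2807,np.radians(11.3)],SPK,.04,(0,255,0)); dr([.5755,.1995,np.radians(11.3)],TPK,.04,(0,255,0))
np.save("w3.npy",p,allow_pickle=True); cv2.imwrite(sys.argv[1],im)
E
python3 over.py pics/w3.png
```

```text
t: 13.37
eef_pos: [0.5662, 0.2214, 0.1867]
orientation: [0.995, 0.098, -0.0, -0.0]
ft_force: [0.3, -1.0, -3.2]
width: 0.256
grip_force: 50.0
t: 13.87
eef_pos: [0.5653, 0.2817, 0.0799]
orientation: [0.995, 0.097, -0.002, 0.001]
ft_force: [0.2, 0.1, -2.0]
width: 0.253
grip_force: 50.0
[0.56532857 0.28171357 0.07991038] 11.091354233935284
```

View pics/w3.png

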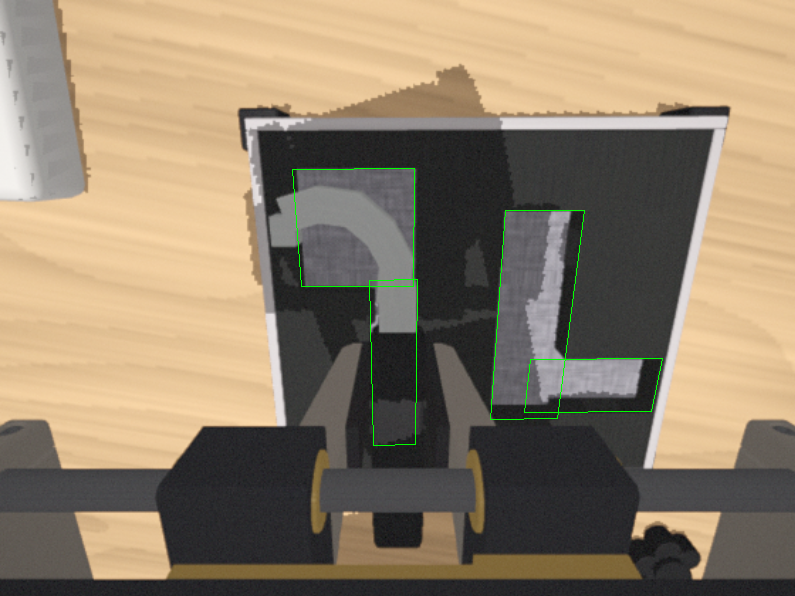

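```bash
python3 -m crank '[{"offset":[0,0,-0.1],"turn":[0,0,0],"fingers":0.1},{"offset":[0,0,-0.2],"turn":[0,0,0],"fingers":0.1},{"offset":[0,0,-0.24],"turn":[0,0,0],"fingers":0.1},{"offset":[0,0,-0.24],"turn":[0,0,0],"fingers":0.1}]'
python3 - <<'E'
from h import *
p=shoot("wrist"); s=p["state"]; e=s["eef_pos"]; M=R.from_quat(s["orientation"]).as_matrix(); print(e,np.degrees(np.arctan2(M[1,0],M[0,0])))
im=p["pixels"].max(2).astype(int); print(im[218:246,280].tolist(), im[370:396,280].tolist()); print(im[218,258:300].tolist())
E
```

```text
t: 14.25
eef_pos: [0.566, 0.2829, 0.033]
orientation: [0.995, 0.097, -0.0, 0.0]
ft_force: [-0.9, -0.2, -2.7]
width: 0.255
grip_force: 50.0
[0.56600783 0.28293059 0.03302129] 11.105461928567149
[139, 139, 139, 138, 138, 144, 139, 139, 138, 139, 137, 139, 139, 138, 137, 132, 68, 38, 22, 33, 27, 32, 40, 34, 32, 34, 39, 38] [34, 31, 36, 29, 33, 36, 35, 31, 34, 31, 30, 21, 29, 33, 25, 73, 143, 166, 162, 165, 167, 169, 166, 160, 156, 155]
[96, 104, 106, 107, 107, 109, 111, 110, 119, 136, 141, 137, 136, 136, 136, 138, 139, 138, 139, 137, 144, 137, 139, 136, 137, 139, 137, 137, 137, 141, 137, 136, 136, 138, 135, 107, 104, 101, 55, 37, 39, 38]
```

```bash
python3 -m crank '[{"offset":[-0.003,0.009,0],"turn":[0,0,0.001],"fingers":0.1},{"offset":[-0.003,0.009,-0.025],"turn":[0,0,0.001],"fingers":0.1},{"offset":[-0.003,0.009,-0.04],"turn":[0,0,0.001],"fingers":0.1},{"offset":[-0.003,0.009,-0.04],"turn":[0,0,0.001],"fingers":0.1}]'
python3 -m crank '[{"offset":[0,0,-0.01],"turn":[0,0,0],"fingers":0.1},{"offset":[0,0,-0.01],"turn":[0,0,0],"fingers":0.1}]'
python3 -c "
from bench import r;s=r.sense();print(s['ft_force'],s['wrist_torque'])"
```

```text
t: 14.63
eef_pos: [0.5654, 0.2859, 0.025]
orientation: [0.995, 0.099, 0.0, -0.0]
ft_force: [0.9, 0.1, -2.6]
width: 0.254
grip_force: 50.0
t: 14.8
eef_pos: [0.5656, 0.2859, 0.0231]
orientation: [0.995, 0.099, 0.0, -0.0]
ft_force: [0.0, -0.2, 0.1]
width: 0.255
grip_force: 50.0
[ 0.03968862 -0.21375077  0.1154428 ] [-0.08019856  0.33952915  0.04718628]
```

```bash
python3 -m crank '[{"offset":[0,0,-0.01],"turn":[0,0,0],"fingers":0.1},{"offset":[0,0,-0.01],"turn":[0,0,0],"fingers":0.1}]'
python3 -c "
from bench import r;s=r.sense();print(s['ft_force'],s['wrist_torque'])"
```

```text
t: 14.97
eef_pos: [0.5658, 0.286, 0.0212]
orientation: [0.995, 0.099, 0.0, -0.0]
ft_force: [1.0, -0.1, 2.3]
width: 0.257
grip_force: 50.0
[ 0.99025085 -0.08753564  2.28137093] [-0.05055574  0.38710382  0.04127543]
```

```bash
python3 -m crank '[{"offset":[0,0,0.02],"turn":[0,0,0],"fingers":0.1},{"offset":[0,-0.007,0.02],"turn":[0,0,0],"fingers":0.1},{"offset":[0,-0.007,0],"turn":[0,0,0],"fingers":0.1},{"offset":[0,-0.007,0],"turn":[0,0,0],"fingers":0.1},{"offset":[0,-0.007,0],"turn":[0,0,0],"fingers":0.1}]'
python3 -c "
from bench import r;s=r.sense();print(s['ft_force'],s['wrist_torque'])"
python3 -m crank '[{"offset":[0,0,-0.01],"turn":[0,0,0],"fingers":0.1},{"offset":[0,0,-0.01],"turn":[0,0,0],"fingers":0.1}]'
python3 -c "
from bench import r;s=r.sense();print(s['ft_force'],s['wrist_torque'])"
```

```text
t: 15.38
eef_pos: [0.5658, 0.2845, 0.0212]
orientation: [0.995, 0.099, 0.0, -0.0]
ft_force: [2.5, 0.1, 2.1]
width: 0.256
grip_force: 50.0
[2.50578248 0.1373148  2.0546357 ] [-0.09987445  0.18590589  0.10609511]
t: 15.55
eef_pos: [0.566, 0.2846, 0.0191]
orientation: [0.995, 0.099, 0.001, -0.0]
ft_force: [3.6, 0.5, 2.4]
width: 0.25
grip_force: 50.0
[3.58835123 0.51249981 2.40893915] [-0.02468452 -0.08515593  0.03440812]
```

```bash
python3 -m crank '[{"offset":[0.005,0.001,0],"turn":[0,0,0],"fingers":0.1},{"offset":[0.005,0.001,-0.01],"turn":[0,0,0],"fingers":0.1},{"offset":[0.005,0.001,-0.01],"turn":[0,0,0],"fingers":0.1}]'
python3 -c "
from bench import r;s=r.sense();print(s['ft_force'],s['wrist_torque'])"
python3 -m crank '[{"offset":[0,0,-0.01],"turn":[0,0,0],"fingers":0.1},{"offset":[0,0,-0.01],"turn":[0,0,0],"fingers":0.1}]'
python3 -c "
from bench import r;s=r.sense();print(s['ft_force'],s['wrist_torque'])"
```

```text
t: 15.8
eef_pos: [0.5663, 0.2848, 0.0168]
orientation: [0.995, 0.099, -0.0, -0.0]
ft_force: [1.5, 1.2, 4.4]
width: 0.257
grip_force: 50.0
[1.5375445  1.1835517  4.41736724] [0.14057812 0.34630817 0.09023468]
t: 15.97
eef_pos: [0.5665, 0.2848, 0.015]
orientation: [0.995, 0.099, 0.0, -0.0]
ft_force: [-0.2, 2.0, 7.2]
width: 0.255
grip_force: 50.0
[-0.17458239  1.97787356  7.17134063] [0.16378775 0.4751634  0.04751503]
```

```bash
python3 -m crank '[{"offset":[0,0,0],"turn":[0,0,0],"fingers":0.5},{"offset":[0,0,0],"turn":[0,0,0],"fingers":0.5},{"offset":[0,0,0],"turn":[0,0,0],"fingers":0.5},{"offset":[0,0,0.08],"turn":[0,0,0],"fingers":0.5},{"offset":[0,0,0.2],"turn":[0,0,0],"fingers":0},{"offset":[0,0,0.2],"turn":[0,0,0],"fingers":0},{"offset":[0,0,0.2],"turn":[0,0,0],"fingers":0},{"offset":[0,0,0.2],"turn":[0,0,0],"fingers":0},{"offset":[0,0,0.2],"turn":[0,0,0],"fingers":0},{"offset":[0,0,0.2],"turn":[0,0,0],"fingers":0}]' 50
python3 - <<'E'
from h import *
p=shoot("wrist"); s=p["state"]; print(s["eef_pos"],s["width"],s["ft_force"])
im=p["pixels"].max(2).astype(int); print(im[175:246:2,280].tolist())
locate(p,"spanner",1,.03)
E
```

```text
t: 16.8
eef_pos: [0.5657, 0.2842, 0.0539]
orientation: [0.995, 0.099, -0.001, 0.0]
ft_force: [-0.1, 0.1, -0.3]
width: 0.088
grip_force: 0.0
[0.56565357 0.28422975 0.05390894] 0.08797950354202179 [-0.061888    0.11735971 -0.32966104]
[144, 145, 142, 138, 140, 142, 144, 141, 142, 140, 144, 140, 138, 139, 139, 141, 137, 139, 143, 129, 29, 31, 41, 35, 34, 36, 33, 28, 37, 39, 28, 37, 37, 35, 37, 35]
spanner xy [543.5 278.1] deg 11.1 err mm 6.1
```

```bash
python3 -m crank '[{"offset":[0,0,-0.05],"turn":[0,0,0],"fingers":0},{"offset":[0,0,-0.1],"turn":[0,0,0],"fingers":0},{"offset":[0,0,-0.11],"turn":[0,0,0],"fingers":0},{"offset":[0,0,-0.12],"turn":[0,0,0],"fingers":0}]'
python3 -m crank '[{"offset":[0,0,-0.01],"turn":[0,0,0],"fingers":0},{"offset":[0,0,-0.02],"turn":[0,0,0],"fingers":0},{"offset":[0,0,-0.02],"turn":[0,0,0],"fingers":0}]'
```

```text
t: 17.23
eef_pos: [0.5654, 0.2841, 0.0297]
orientation: [0.995, 0.099, -0.001, 0.0]
ft_force: [-1.8, -1.4, 5.0]
width: 0.003
grip_force: 2.4
t: 17.48
eef_pos: [0.5656, 0.2839, 0.0273]
orientation: [0.995, 0.099, -0.001, 0.001]
ft_force: [-4.9, -3.9, 12.5]
width: 0.006
grip_force: 6.1
```

```bash
python3 -m crank '[{"offset":[0,0,-0.01],"turn":[0,0,0],"fingers":0},{"offset":[0,0,-0.02],"turn":[0,0,0],"fingers":0},{"offset":[0,0,-0.02],"turn":[0,0,0],"fingers":0}]'
```

```text
t: 17.73
eef_pos: [0.5658, 0.2837, 0.0244]
orientation: [0.995, 0.099, -0.001, 0.001]
ft_force: [-8.4, -6.8, 23.9]
width: 0.005
grip_force: 11.0
```

```bash
python3 -m crank '[{"offset":[0,0,-0.006],"turn":[0,0,0],"fingers":0},{"offset":[0,0,-0.01],"turn":[0,0,0],"fingers":0},{"offset":[0,0,-0.01],"turn":[0,0,0],"fingers":0}]'
```

```text
t: 17.98
eef_pos: [0.5659, 0.2836, 0.0235]
orientation: [0.995, 0.099, -0.001, 0.001]
ft_force: [-9.2, -8.5, 29.2]
width: 0.004
grip_force: 14.2
```

```bash
python3 -m crank '[{"offset":[0,0,-0.005],"turn":[0,0,0],"fingers":0},{"offset":[0,0,-0.01],"turn":[0,0,0],"fingers":0},{"offset":[0,0,-0.01],"turn":[0,0,0],"fingers":0}]'
```

```text
t: 18.23
eef_pos: [0.5668, 0.2845, 0.0205]
orientation: [0.995, 0.099, 0.0, 0.0]
ft_force: [-3.5, -2.8, 14.9]
width: 0.001
grip_force: 7.3
```

```bash
python3 -m crank '[{"offset":[0,0,-0.005],"turn":[0,0,0],"fingers":0},{"offset":[0,0,-0.01],"turn":[0,0,0],"fingers":0},{"offset":[0,0,-0.01],"turn":[0,0,0],"fingers":0}]'
```

```text
t: 18.48
eef_pos: [0.5668, 0.2845, 0.0189]
orientation: [0.995, 0.099, 0.0, 0.0]
ft_force: [-6.0, -4.1, 21.2]
width: 0.008
grip_force: 10.5
```

```bash
python3 -m crank '[{"offset":[0,0,-0.005],"turn":[0,0,0],"fingers":0},{"offset":[0,0,-0.006],"turn":[0,0,0],"fingers":0},{"offset":[0,0,-0.006],"turn":[0,0,0],"fingers":0}]'
```

```text
t: 18.73
eef_pos: [0.5668, 0.2845, 0.0181]
orientation: [0.995, 0.099, 0.0, 0.0]
ft_force: [-6.1, -5.2, 23.4]
width: 0.003
grip_force: 12.0
```

```bash
python3 -m crank '[{"offset":[0,0,0.08],"turn":[0,0,0],"fingers":0},{"offset":[-0.1,-0.02,0.09],"turn":[0,0,0],"fingers":0},{"offset":[-0.3,-0.06,0.09],"turn":[0,0,0],"fingers":0},{"offset":[-0.32,-0.064,0.09],"turn":[0,0,0],"fingers":0},{"offset":[-0.32,-0.064,0.07],"turn":[0,0,0],"fingers":0},{"offset":[-0.32,-0.064,0.05],"turn":[0,0,0],"fingers":0},{"offset":[-0.32,-0.064,0.04],"turn":[0,0,0],"fingers":0},{"offset":[-0.32,-0.064,0.04],"turn":[0,0,0],"fingers":0}]'
```

```text
t: 19.4
eef_pos: [0.5036, 0.2723, 0.0234]
orientation: [0.995, 0.099, 0.0, -0.0]
ft_force: [-0.9, 0.9, 2.7]
width: 0.002
grip_force: 1.5
```

```bash
python3 -m crank '[{"offset":[0,0,-0.01],"turn":[0,0,0],"fingers":0},{"offset":[0,0,-0.015],"turn":[0,0,0],"fingers":0},{"offset":[0,0,-0.015],"turn":[0,0,0],"fingers":0}]'
```

```text
t: 19.65
eef_pos: [0.5037, 0.2724, 0.0214]
orientation: [0.995, 0.099, 0.001, -0.0]
ft_force: [-3.4, -0.3, 10.7]
width: 0.002
grip_force: 5.6
```

```bash
python3 -m crank '[{"offset":[0,0,-0.01],"turn":[0,0,0],"fingers":0},{"offset":[0,0,-0.02],"turn":[0,0,0],"fingers":0},{"offset":[0,0,-0.021],"turn":[0,0,0],"fingers":0},{"offset":[0,0,-0.021],"turn":[0,0,0],"fingers":0}]'
python3 -m crank '[{"offset":[0,0,0.1],"turn":[0,0,0],"fingers":0},{"offset":[0.15,0.03,0.11],"turn":[0,0,0],"fingers":0},{"offset":[0.33,0.06,0.11],"turn":[0,0,0],"fingers":0},{"offset":[0.37,0.075,0.11],"turn":[0,0,0],"fingers":0},{"offset":[0.37,0.075,0.09],"turn":[0,0,0],"fingers":0},{"offset":[0.37,0.075,0.06],"turn":[0,0,0],"fingers":0},{"offset":[0.37,0.075,0.05],"turn":[0,0,0],"fingers":0},{"offset":[0.37,0.075,0.04],"turn":[0,0,0],"fingers":0},{"offset":[0.37,0.075,0.04],"turn":[0,0,0],"fingers":0}]'
```

```text
t: 19.98
eef_pos: [0.5037, 0.2724, 0.0183]
orientation: [0.995, 0.099, 0.001, -0.0]
ft_force: [-5.5, -1.8, 23.3]
width: 0.003
grip_force: 11.6
t: 20.73
eef_pos: [0.5745, 0.2861, 0.0237]
orientation: [0.995, 0.099, -0.001, 0.001]
ft_force: [-1.8, -0.5, 1.8]
width: 0.003
grip_force: 0.8
```

```bash
python3 -m crank '[{"offset":[0,0,-0.01],"turn":[0,0,0],"fingers":0},{"offset":[0,0,-0.02],"turn":[0,0,0],"fingers":0},{"offset":[0,0,-0.03],"turn":[0,0,0],"fingers":0},{"offset":[0,0,-0.035],"turn":[0,0,0],"fingers":0},{"offset":[0,0,-0.035],"turn":[0,0,0],"fingers":0}]'
```

```text
t: 21.15
eef_pos: [0.5754, 0.2866, 0.0191]
orientation: [0.995, 0.099, -0.001, 0.0]
ft_force: [-8.0, -4.0, 19.7]
width: 0.007
grip_force: 9.9
```

```bash
python3 -m crank '[{"offset":[0,0,-0.008],"turn":[0,0,0],"fingers":0},{"offset":[0,0,-0.011],"turn":[0,0,0],"fingers":0},{"offset":[0,0,-0.011],"turn":[0,0,0],"fingers":0}]'
python3 -m crank '[{"offset":[0,0,0.2],"turn":[0,0,0],"fingers":0},{"offset":[0,0,0.4],"turn":[0,0,0],"fingers":0},{"offset":[0,-0.1,0.6],"turn":[0,0,-0.03],"fingers":1},{"offset":[-0.1,-0.3,0.8],"turn":[0,0,-0.06],"fingers":1},{"offset":[-0.15,-0.5,0.85],"turn":[0,0,-0.1],"fingers":1},{"offset":[-0.2,-0.7,0.85],"turn":[0,0,-0.13],"fingers":1},{"offset":[-0.25,-0.9,0.85],"turn":[0,0,-0.16],"fingers":1},{"offset":[-0.28,-1,0.85],"turn":[0,0,-0.16],"fingers":1},{"offset":[-0.28,-1,0.85],"turn":[0,0,-0.16],"fingers":1}]'
python3 -m crank '[{"offset":[0,-0.2,0],"turn":[0,0,0],"fingers":1},{"offset":[0,-0.4,0],"turn":[0,0,0],"fingers":1},{"offset":[0,-0.6,0],"turn":[0,0,0],"fingers":1},{"offset":[0,-0.8,0],"turn":[0,0,0],"fingers":1},{"offset":[0,-0.95,0],"turn":[0,0,0],"fingers":1},{"offset":[0,-0.95,0],"turn":[0,0,0],"fingers":1},{"offset":[0,-0.95,0],"turn":[0,0,0],"fingers":1}]'
cat > th.py <<'E'
from h import *
p=shoot("wrist"); s=p["state"]; e=s["eef_pos"]
c=[c for c in locate(p,"thermo",3) if np.hypot(*(c[0]-[.51,-.118]))<.03]; t,th=c[0][:2] if c else ([.511,-.118],np.radians(-17.6))
g=near(p,"thermo",px(p,[*t,.02])); print(g.sum())
q=iou_fit(p,g,[*t,th],TH,0,.036)
c=q[:2]-.008*np.array([np.cos(q[2]),np.sin(q[2])]); M=R.from_quat(s["orientation"]).as_matrix(); a=np.arctan2(M[1,0],M[0,0])
print("tcp",np.round(e,4),"grasp",np.round(c,4),"shift/0.2",np.round((c-e[:2])/.2,3),"turn share",round((q[2]-a)/np.pi,4))
E
python3 th.py
```

```text
t: 21.4
eef_pos: [0.5755, 0.2866, 0.0177]
orientation: [0.995, 0.099, -0.001, 0.0]
ft_force: [-10.9, -5.1, 24.8]
width: 0.007
grip_force: 12.6
t: 22.15
eef_pos: [0.5183, 0.0818, 0.1858]
orientation: [0.988, -0.153, 0.0, 0.001]
ft_force: [0.6, 0.3, 0.2]
width: 0.492
grip_force: 0.0
t: 22.73
eef_pos: [0.5204, -0.1043, 0.1854]
orientation: [0.988, -0.153, 0.0, -0.0]
ft_force: [-0.7, 0.8, -0.8]
width: 0.992
grip_force: 0.0
thermo xy [ 505.3 -126.9] deg -19.1 err mm 3.5
thermo xy [ 482.3 -168.1] deg 115.2 err mm 47.7
thermo xy [ 519.1 -171.8] deg -152.3 err mm 50.7
4956
xy [ 506.5 -125.8] deg -16.88 iou 0.935
tcp [ 0.5204 -0.1043  0.1854] grasp [ 0.4988 -0.1234] shift/0.2 [-0.108 -0.096] turn share 0.0041
```

```bash
python3 -m crank '[{"offset":[-0.1,-0.09,-0.1],"turn":[0,0,0.004],"fingers":1},{"offset":[-0.108,-0.096,-0.25],"turn":[0,0,0.004],"fingers":1},{"offset":[-0.108,-0.096,-0.3],"turn":[0,0,0.004],"fingers":1},{"offset":[-0.108,-0.096,-0.3],"turn":[0,0,0.004],"fingers":1},{"offset":[-0.108,-0.096,-0.3],"turn":[0,0,0.004],"fingers":1}]'; python3 th.py
```

```text
t: 23.3
eef_pos: [0.4992, -0.1214, 0.1256]
orientation: [0.989, -0.145, -0.0, -0.0]
ft_force: [0.4, 0.3, 0.0]
width: 0.999
grip_force: 0.0
thermo xy [ 505.9 -125.5] deg -18.5 err mm 2.0
thermo xy [ 483.8 -167.5] deg 117.4 err mm 50.4
thermo xy [ 500.6 -176.5] deg 161.1 err mm 51.2
7094
xy [ 506.5 -125.8] deg -17.33 iou 0.931
tcp [ 0.4992 -0.1214  0.1256] grasp [ 0.4989 -0.1234] shift/0.2 [-0.002 -0.01 ] turn share -0.0036
```

```bash
python3 -m crank '[{"offset":[-0.002,-0.01,-0.15],"turn":[0,0,-0.004],"fingers":0.85},{"offset":[-0.002,-0.01,-0.35],"turn":[0,0,-0.004],"fingers":0.75},{"offset":[-0.002,-0.01,-0.5],"turn":[0,0,-0.004],"fingers":0.7},{"offset":[-0.002,-0.01,-0.6],"turn":[0,0,-0.004],"fingers":0.7},{"offset":[-0.002,-0.01,-0.65],"turn":[0,0,-0.004],"fingers":0.7},{"offset":[-0.002,-0.01,-0.65],"turn":[0,0,-0.004],"fingers":0.7}]'
python3 -m crank '[{"offset":[0,0,0],"turn":[0,0,0],"fingers":0.3},{"offset":[0,0,0],"turn":[0,0,0],"fingers":0.3},{"offset":[0,0,0],"turn":[0,0,0],"fingers":0.3},{"offset":[0,0,0],"turn":[0,0,0],"fingers":0.3},{"offset":[0,0,0],"turn":[0,0,0],"fingers":0.3},{"offset":[0,0,0],"turn":[0,0,0],"fingers":0.3}]' 55
```

```text
t: 23.95
eef_pos: [0.4978, -0.1241, -0.0057]
orientation: [0.988, -0.152, -0.001, -0.0]
ft_force: [-1.3, 0.6, 1.1]
width: 0.702
grip_force: 0.0
t: 24.45
eef_pos: [0.4996, -0.1246, -0.0033]
orientation: [0.988, -0.152, 0.001, 0.0]
ft_force: [-0.8, 0.5, 8.3]
width: 0.429
grip_force: 55.0
```

```bash
python3 -m crank '[{"offset":[0,0,0.1],"turn":[0,0,0],"fingers":0.3},{"offset":[0,0,0.25],"turn":[0,0,0],"fingers":0.3},{"offset":[0,0,0.45],"turn":[0,0,0],"fingers":0.3},{"offset":[0.05,0.1,0.6],"turn":[0,0,0.03],"fingers":0.3},{"offset":[0.1,0.25,0.7],"turn":[0,0,0.06],"fingers":0.3},{"offset":[0.15,0.4,0.7],"turn":[0,0,0.09],"fingers":0.3},{"offset":[0.2,0.55,0.7],"turn":[0,0,0.12],"fingers":0.3},{"offset":[0.25,0.7,0.7],"turn":[0,0,0.15],"fingers":0.3},{"offset":[0.3,0.8,0.7],"turn":[0,0,0.16],"fingers":0.3},{"offset":[0.3,0.8,0.7],"turn":[0,0,0.16],"fingers":0.3}]'
python3 -m crank '[{"offset":[0.02,0.2,0],"turn":[0,0,0],"fingers":0.3},{"offset":[0.05,0.4,0],"turn":[0,0,0],"fingers":0.3},{"offset":[0.05,0.6,-0.05],"turn":[0,0,0],"fingers":0.3},{"offset":[0.05,0.75,-0.15],"turn":[0,0,0],"fingers":0.3},{"offset":[0.05,0.81,-0.2],"turn":[0,0,0],"fingers":0.3},{"offset":[0.05,0.81,-0.2],"turn":[0,0,0],"fingers":0.3},{"offset":[0.05,0.81,-0.2],"turn":[0,0,0],"fingers":0.3}]'
python3 - <<'E'
from h import *
p=shoot("wrist"); s=p["state"]; e=s["eef_pos"]; M=R.from_quat(s["orientation"]).as_matrix(); a=np.arctan2(M[1,0],M[0,0]); print(e,np.degrees(a))
g=near(p,"thermo",px(p,[*e[:2],e[2]+.02])); ys,xs=np.where(g); print(xs.min(),xs.max(),ys.min(),ys.max(),g.sum())
# in-hand fit: visible top face front part
q0=np.array([*(e[:2]+.007*M[:2,0]),a]); 
for z in (.0035,): print("pred proj top",np.round(proj(p,q0,TH[0],e[2]+z+.036),1).tolist(),np.round(proj(p,q0,TH[1],e[2]+z+.036),1).tolist())
im=p["pixels"].max(2).astype(int); print("col280",im[120:215:2,280].tolist())
np.save("w4.npy",p,allow_pickle=True)
im=cv2.resize(p["pixels"][:,:,::-1],None,fx=1.42,fy=1.42)
for P,z,c,q in ((TH,e[2]+.0395,(0,0,255),q0),(TPK,.04,(0,255,0),[.5755,.1995,np.radians(11.3)]),(SPK,.04,(0,255,0),[.5495,.2807,np.radians(11.3)])):
    for k in P: cv2.polylines(im,[np.round((proj(p,q,k,z)+.5)*1.42).astype(np.int32)],True,c,1)
cv2.imwrite("pics/w4.png",im)
E
```

```text
t: 25.28
eef_pos: [0.56, 0.0391, 0.136]
orientation: [0.995, 0.101, 0.001, -0.001]
ft_force: [0.2, -0.4, -2.7]
width: 0.425
grip_force: 55.0
t: 25.87
eef_pos: [0.5675, 0.1969, 0.0948]
orientation: [0.995, 0.099, -0.001, 0.001]
ft_force: [0.3, -0.8, -1.7]
width: 0.428
grip_force: 55.0
[0.56745972 0.19692675 0.09476517] 11.399430195963788
242 406 140 330 14432
pred proj top [[309.1, 345.8], [316.6, 142.7], [239.6, 142.7], [247.8, 345.8]] [[402.0, 339.5], [408.9, 294.1], [278.4, 294.1], [278.5, 339.6]]
col280 [36, 33, 33, 35, 50, 102, 100, 96, 109, 102, 136, 159, 216, 161, 169, 170, 171, 174, 174, 173, 171, 174, 173, 172, 172, 170, 172, 169, 170, 169, 169, 170, 166, 168, 170, 170, 170, 170, 170, 170, 168, 166, 165, 168, 168, 165, 168, 167]
```

View pics/w4.png

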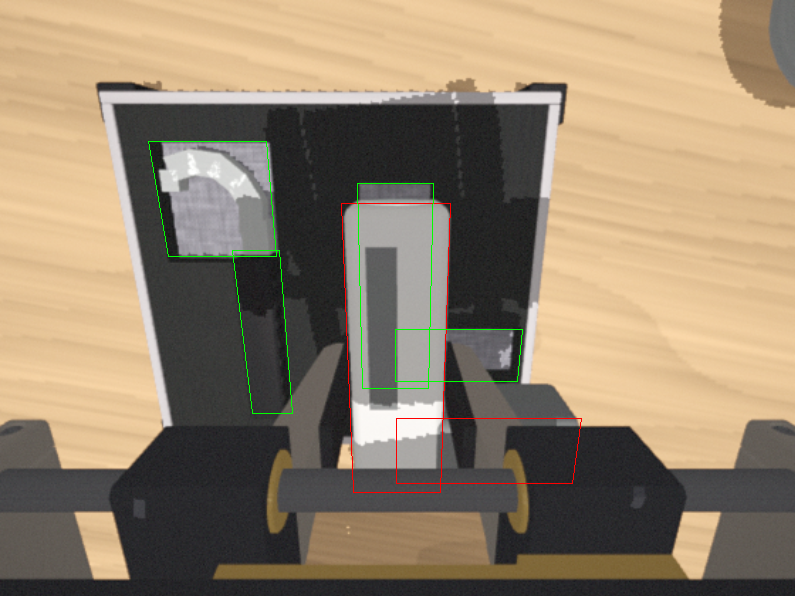

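```bash
python3 -m crank '[{"offset":[0,0,-0.1],"turn":[0,0,0],"fingers":0.3},{"offset":[0,0,-0.2],"turn":[0,0,0],"fingers":0.3},{"offset":[0,0,-0.26],"turn":[0,0,0],"fingers":0.3},{"offset":[0,0,-0.26],"turn":[0,0,0],"fingers":0.3},{"offset":[0,0,-0.26],"turn":[0,0,0],"fingers":0.3}]'
python3 -c "
from bench import r
import numpy as np;from scipy.spatial.transform import Rotation as R
s=r.sense();M=R.from_quat(s['orientation']).as_matrix();print(s['eef_pos'],np.degrees(np.arctan2(M[1,0],M[0,0])),s['ft_force'],s['wrist_torque'])"
```

```text
t: 26.38
eef_pos: [0.5684, 0.1966, 0.0435]
orientation: [0.995, 0.098, -0.0, 0.0]
ft_force: [-0.1, 0.2, -1.2]
width: 0.432
grip_force: 55.0
[0.56843307 0.1966119  0.04354958] 11.27225333106974 [-0.05748421  0.21232671 -1.23582025] [0.06647968 0.09361475 0.015436  ]
```

```bash
python3 -m crank '[{"offset":[0.004,0.011,0],"turn":[0,0,0],"fingers":0.3},{"offset":[0.004,0.011,-0.02],"turn":[0,0,0],"fingers":0.3},{"offset":[0.004,0.011,-0.04],"turn":[0,0,0],"fingers":0.3},{"offset":[0.004,0.011,-0.04],"turn":[0,0,0],"fingers":0.3}]'
python3 -m crank '[{"offset":[0,0,-0.01],"turn":[0,0,0],"fingers":0.3},{"offset":[0,0,-0.01],"turn":[0,0,0],"fingers":0.3}]'
python3 -m crank '[{"offset":[0,0,-0.01],"turn":[0,0,0],"fingers":0.3},{"offset":[0,0,-0.01],"turn":[0,0,0],"fingers":0.3}]'
python3 -c "
from bench import r
s=r.sense();print(s['eef_pos'],s['ft_force'],s['wrist_torque'])"
```

```text
t: 26.72
eef_pos: [0.569, 0.1998, 0.0351]
orientation: [0.995, 0.099, -0.0, 0.0]
ft_force: [-0.2, 0.6, -2.0]
width: 0.43
grip_force: 55.0
t: 26.88
eef_pos: [0.569, 0.1998, 0.0331]
orientation: [0.995, 0.099, -0.0, 0.0]
ft_force: [0.1, -0.2, -1.7]
width: 0.43
grip_force: 55.0
t: 27.05
eef_pos: [0.569, 0.1998, 0.0311]
orientation: [0.995, 0.099, -0.0, 0.0]
ft_force: [-0.4, -1.0, -2.8]
width: 0.427
grip_force: 55.0
[0.56902186 0.19978417 0.0310966 ] [-0.37746055 -0.9729944  -2.78783823] [0.05426724 0.0847208  0.05725263]
```

```bash
python3 -m crank '[{"offset":[0,0,-0.01],"turn":[0,0,0],"fingers":0.3},{"offset":[0,0,-0.02],"turn":[0,0,0],"fingers":0.3},{"offset":[0,0,-0.02],"turn":[0,0,0],"fingers":0.3}]'
python3 -m crank '[{"offset":[0,0,-0.01],"turn":[0,0,0],"fingers":0.3},{"offset":[0,0,-0.02],"turn":[0,0,0],"fingers":0.3},{"offset":[0,0,-0.02],"turn":[0,0,0],"fingers":0.3}]'
python3 -c "
from bench import r
s=r.sense();print(s['eef_pos'],s['ft_force'],s['wrist_torque'])"
```

```text
t: 27.3
eef_pos: [0.5691, 0.1996, 0.0272]
orientation: [0.995, 0.099, -0.0, 0.0]
ft_force: [-0.3, -1.7, 1.6]
width: 0.425
grip_force: 55.0
t: 27.55
eef_pos: [0.5695, 0.1998, 0.0236]
orientation: [0.995, 0.099, 0.0, 0.0]
ft_force: [-1.5, -1.9, 6.2]
width: 0.428
grip_force: 55.0
[0.56954305 0.1998135  0.02361511] [-1.50229945 -1.94423732  6.19968252] [-0.45160557  0.32379768 -0.05452515]
```

```bash
python3 -m crank '[{"offset":[0,0,-0.01],"turn":[0,0,0],"fingers":0.3},{"offset":[0,0,-0.02],"turn":[0,0,0],"fingers":0.3},{"offset":[0,0,-0.02],"turn":[0,0,0],"fingers":0.3}]'
python3 -m crank '[{"offset":[0,0,-0.007],"turn":[0,0,0],"fingers":0.3},{"offset":[0,0,-0.012],"turn":[0,0,0],"fingers":0.3},{"offset":[0,0,-0.012],"turn":[0,0,0],"fingers":0.3}]'
python3 -c "
from bench import r
s=r.sense();print(s['eef_pos'],s['ft_force'],s['wrist_torque'])"
```

```text
t: 27.8
eef_pos: [0.5697, 0.2, 0.0194]
orientation: [0.995, 0.099, 0.0, -0.0]
ft_force: [0.7, -0.7, 2.8]
width: 0.427
grip_force: 55.0
t: 28.05
eef_pos: [0.5694, 0.1999, 0.0169]
orientation: [0.995, 0.099, 0.0, -0.0]
ft_force: [0.3, -1.5, 2.3]
width: 0.433
grip_force: 55.0
[0.56939539 0.19985972 0.01690683] [ 0.28319185 -1.48514115  2.27721663] [-0.23698059  0.01347853 -0.15251531]
```

```bash
python3 -m crank '[{"offset":[0,0,-0.007],"turn":[0,0,0],"fingers":0.3},{"offset":[0,0,-0.014],"turn":[0,0,0],"fingers":0.3},{"offset":[0,0,-0.014],"turn":[0,0,0],"fingers":0.3}]'
python3 -m crank '[{"offset":[0,0,-0.006],"turn":[0,0,0],"fingers":0.3},{"offset":[0,0,-0.01],"turn":[0,0,0],"fingers":0.3},{"offset":[0,0,-0.01],"turn":[0,0,0],"fingers":0.3}]'
python3 -c "
from bench import r
s=r.sense();print(s['eef_pos'],s['ft_force'],s['wrist_torque'])"
```

```text
t: 28.3
eef_pos: [0.5694, 0.1998, 0.0144]
orientation: [0.995, 0.099, 0.0, -0.0]
ft_force: [-1.0, -2.6, 8.6]
width: 0.431
grip_force: 55.0
t: 28.55
eef_pos: [0.5694, 0.1998, 0.013]
orientation: [0.995, 0.099, 0.0, -0.0]
ft_force: [-3.0, -2.0, 13.5]
width: 0.428
grip_force: 55.0
[0.56943005 0.19983762 0.01296359] [-3.01048558 -1.95729024 13.50640222] [-0.32943746  0.58912145 -0.09770913]
```

```bash
python3 -m crank '[{"offset":[0,0,-0.008],"turn":[0,0,0],"fingers":0.3},{"offset":[0,0,-0.016],"turn":[0,0,0],"fingers":0.3},{"offset":[0,0,-0.016],"turn":[0,0,0],"fingers":0.3}]'
python3 -c "
from bench import r
s=r.sense();print(s['eef_pos'],s['ft_force'],s['wrist_torque'])"
```

```text
t: 28.8
eef_pos: [0.5694, 0.1999, 0.0107]
orientation: [0.995, 0.099, 0.0, -0.0]
ft_force: [-6.8, -3.3, 23.1]
width: 0.43
grip_force: 55.0
[0.56942623 0.19985584 0.01072718] [-6.76091392 -3.33452934 23.06208347] [-0.53380846  1.16550895 -0.13718678]
```

```bash
python3 -m crank '[{"offset":[0,0,-0.008],"turn":[0,0,0],"fingers":0.3},{"offset":[0,0,-0.008],"turn":[0,0,0],"fingers":0.3},{"offset":[0,0,0.01],"turn":[0,0,0],"fingers":0.3},{"offset":[0,0,0.03],"turn":[0,0,0],"fingers":0.3},{"offset":[0,0,0.03],"turn":[0,0,0],"fingers":0.7},{"offset":[0,0,0.03],"turn":[0,0,0],"fingers":0.7},{"offset":[0,0,0.03],"turn":[0,0,0],"fingers":0.7},{"offset":[0,0,0.03],"turn":[0,0,0],"fingers":0.7},{"offset":[0,0,0.1],"turn":[0,0,0],"fingers":0.7},{"offset":[0,0,0.2],"turn":[0,0,0],"fingers":0}]'
python3 -m crank '[{"offset":[0.05,0.01,0],"turn":[0,0,0],"fingers":0},{"offset":[0.15,0.03,0],"turn":[0,0,0],"fingers":0},{"offset":[0.27,0.055,0],"turn":[0,0,0],"fingers":0},{"offset":[0.27,0.055,0],"turn":[0,0,0],"fingers":0},{"offset":[0.27,0.055,0],"turn":[0,0,0],"fingers":0},{"offset":[0.27,0.055,0],"turn":[0,0,0],"fingers":0},{"offset":[0.27,0.055,-0.03],"turn":[0,0,0],"fingers":0},{"offset":[0.27,0.055,-0.06],"turn":[0,0,0],"fingers":0},{"offset":[0.27,0.055,-0.07],"turn":[0,0,0],"fingers":0},{"offset":[0.27,0.055,-0.07],"turn":[0,0,0],"fingers":0}]'
```

```text
t: 29.63
eef_pos: [0.5673, 0.1992, 0.047]
orientation: [0.995, 0.099, -0.002, 0.0]
ft_force: [-0.7, 0.2, -0.1]
width: 0.648
grip_force: 0.0
t: 30.47
eef_pos: [0.6221, 0.2105, 0.0339]
orientation: [0.995, 0.099, -0.001, 0.0]
ft_force: [0.3, 0.7, 0.5]
width: 0.004
grip_force: 0.0
```

```bash
python3 -m crank '[{"offset":[0,0,-0.01],"turn":[0,0,0],"fingers":0},{"offset":[0,0,-0.015],"turn":[0,0,0],"fingers":0},{"offset":[0,0,-0.015],"turn":[0,0,0],"fingers":0}]'
python3 -m crank '[{"offset":[0,0,-0.01],"turn":[0,0,0],"fingers":0},{"offset":[0,0,-0.015],"turn":[0,0,0],"fingers":0},{"offset":[0,0,-0.015],"turn":[0,0,0],"fingers":0}]'
```

```text
t: 30.72
eef_pos: [0.6231, 0.2108, 0.0319]
orientation: [0.995, 0.099, -0.0, 0.0]
ft_force: [0.7, -0.0, -0.3]
width: 0.006
grip_force: 0.0
t: 30.97
eef_pos: [0.6235, 0.2109, 0.0296]
orientation: [0.995, 0.099, 0.0, -0.0]
ft_force: [-1.5, -0.7, 7.1]
width: 0.005
grip_force: 3.9
```

```bash
python3 -m crank '[{"offset":[0,0,-0.01],"turn":[0,0,0],"fingers":0},{"offset":[0,0,-0.02],"turn":[0,0,0],"fingers":0},{"offset":[0,0,-0.025],"turn":[0,0,0],"fingers":0},{"offset":[0,0,-0.025],"turn":[0,0,0],"fingers":0}]'
```

```text
t: 31.3
eef_pos: [0.6236, 0.2109, 0.0261]
orientation: [0.995, 0.099, 0.0, -0.0]
ft_force: [-6.8, -2.7, 21.8]
width: 0.0
grip_force: 10.7
```

```bash
python3 -m crank '[{"offset":[0,0,-0.007],"turn":[0,0,0],"fingers":0},{"offset":[0,0,-0.007],"turn":[0,0,0],"fingers":0},{"offset":[0,0,0.08],"turn":[0,0,0],"fingers":0},{"offset":[-0.15,-0.15,0.09],"turn":[0,0,0],"fingers":0},{"offset":[-0.3,-0.3,0.09],"turn":[0,0,0],"fingers":0},{"offset":[-0.38,-0.38,0.09],"turn":[0,0,0],"fingers":0},{"offset":[-0.38,-0.38,0.07],"turn":[0,0,0],"fingers":0},{"offset":[-0.38,-0.38,0.05],"turn":[0,0,0],"fingers":0},{"offset":[-0.38,-0.38,0.045],"turn":[0,0,0],"fingers":0},{"offset":[-0.38,-0.38,0.045],"turn":[0,0,0],"fingers":0}]'
python3 -m crank '[{"offset":[0,0,-0.01],"turn":[0,0,0],"fingers":0},{"offset":[0,0,-0.015],"turn":[0,0,0],"fingers":0},{"offset":[0,0,-0.015],"turn":[0,0,0],"fingers":0}]'
```

```text
t: 32.13
eef_pos: [0.5482, 0.1355, 0.0327]
orientation: [0.995, 0.099, 0.0, -0.0]
ft_force: [-0.2, -0.9, -0.7]
width: 0.003
grip_force: 0.0
t: 32.38
eef_pos: [0.5485, 0.1356, 0.0302]
orientation: [0.995, 0.099, 0.001, -0.0]
ft_force: [0.0, 1.5, 4.8]
width: 0.005
grip_force: 2.7
```

Same height as the lens end, so it sits level; I'll press this end to about 27 N too, then retreat.

```bash
python3 -m crank '[{"offset":[0,0,-0.01],"turn":[0,0,0],"fingers":0},{"offset":[0,0,-0.02],"turn":[0,0,0],"fingers":0},{"offset":[0,0,-0.03],"turn":[0,0,0],"fingers":0},{"offset":[0,0,-0.032],"turn":[0,0,0],"fingers":0},{"offset":[0,0,-0.032],"turn":[0,0,0],"fingers":0}]'
```

```text
t: 32.8
eef_pos: [0.5486, 0.1356, 0.0257]
orientation: [0.995, 0.099, 0.001, -0.0]
ft_force: [-5.2, -0.4, 24.2]
width: 0.005
grip_force: 11.9
```

```bash
python3 -m crank '[{"offset":[0,0,0.08],"turn":[0,0,0],"fingers":0},{"offset":[-0.05,0.15,0.09],"turn":[0,0,0],"fingers":0},{"offset":[-0.103,0.285,0.09],"turn":[0,0,0],"fingers":0},{"offset":[-0.103,0.285,0.07],"turn":[0,0,0],"fingers":0},{"offset":[-0.103,0.285,0.05],"turn":[0,0,0],"fingers":0},{"offset":[-0.103,0.285,0.03],"turn":[0,0,0],"fingers":0},{"offset":[-0.103,0.285,0.03],"turn":[0,0,0],"fingers":0}]'
python3 -m crank '[{"offset":[0,0,-0.01],"turn":[0,0,0],"fingers":0},{"offset":[0,0,-0.02],"turn":[0,0,0],"fingers":0},{"offset":[0,0,-0.022],"turn":[0,0,0],"fingers":0},{"offset":[0,0,-0.022],"turn":[0,0,0],"fingers":0}]'
```

```text
t: 33.38
eef_pos: [0.5267, 0.1921, 0.0291]
orientation: [0.995, 0.098, -0.0, -0.001]
ft_force: [-4.3, 6.9, 10.0]
width: 0.006
grip_force: 4.9
t: 33.72
eef_pos: [0.5268, 0.1921, 0.0261]
orientation: [0.995, 0.098, -0.0, -0.001]
ft_force: [-8.0, 6.2, 21.0]
width: 0.006
grip_force: 10.7
```

```bash
python3 -m crank '[{"offset":[0,0,0.1],"turn":[0,0,0],"fingers":0},{"offset":[0.02,0.02,0.22],"turn":[0,0,0],"fingers":0},{"offset":[0.15,0.2,0.22],"turn":[0,0,0],"fingers":0},{"offset":[0.3,0.35,0.22],"turn":[0,0,0],"fingers":0},{"offset":[0.42,0.5,0.22],"turn":[0,0,0],"fingers":0},{"offset":[0.525,0.655,0.22],"turn":[0,0,0],"fingers":0},{"offset":[0.525,0.655,0.22],"turn":[0,0,0],"fingers":0},{"offset":[0.525,0.655,0.1],"turn":[0,0,0],"fingers":0},{"offset":[0.525,0.655,0],"turn":[0,0,0],"fingers":0},{"offset":[0.525,0.655,0],"turn":[0,0,0],"fingers":0}]'
python3 -m crank '[{"offset":[0,0,-0.02],"turn":[0,0,0],"fingers":0},{"offset":[0,0,-0.03],"turn":[0,0,0],"fingers":0},{"offset":[0,0,-0.03],"turn":[0,0,0],"fingers":0}]'
```

```text
t: 34.55
eef_pos: [0.629, 0.3201, 0.02]
orientation: [0.995, 0.098, -0.003, 0.001]
ft_force: [-1.8, -0.9, -0.8]
width: 0.001
grip_force: 0.0
t: 34.8
eef_pos: [0.6322, 0.3224, 0.0197]
orientation: [0.995, 0.099, 0.0, -0.0]
ft_force: [-0.3, -0.3, -0.3]
width: 0.004
grip_force: 0.0
```

```bash
python3 -m crank '[{"offset":[0,0,-0.015],"turn":[0,0,0],"fingers":0},{"offset":[0,0,-0.03],"turn":[0,0,0],"fingers":0},{"offset":[0,0,-0.03],"turn":[0,0,0],"fingers":0}]'
python3 -m crank '[{"offset":[0,0,-0.007],"turn":[0,0,0],"fingers":0},{"offset":[0,0,-0.01],"turn":[0,0,0],"fingers":0},{"offset":[0,0,-0.01],"turn":[0,0,0],"fingers":0}]'
```

```text
t: 35.05
eef_pos: [0.6318, 0.3228, 0.0133]
orientation: [0.995, 0.099, 0.0, -0.0]
ft_force: [0.0, 0.0, 0.8]
width: 0.002
grip_force: 0.4
t: 35.3
eef_pos: [0.632, 0.323, 0.0117]
orientation: [0.995, 0.099, 0.0, -0.0]
ft_force: [-0.5, -0.2, 5.0]
width: 0.007
grip_force: 2.5
```

```bash
python3 -m crank '[{"offset":[0,0,-0.007],"turn":[0,0,0],"fingers":0},{"offset":[0,0,-0.01],"turn":[0,0,0],"fingers":0},{"offset":[0,0,-0.01],"turn":[0,0,0],"fingers":0}]'
```

```text
t: 35.55
eef_pos: [0.6317, 0.3229, 0.0098]
orientation: [0.995, 0.099, 0.0, -0.0]
ft_force: [-1.4, -1.2, 7.6]
width: 0.005
grip_force: 12.2
```

```bash
python3 -m crank '[{"offset":[0,0,0.1],"turn":[0,0,0],"fingers":0},{"offset":[0,0,0.3],"turn":[0,0,0],"fingers":0},{"offset":[-0.05,-0.1,0.5],"turn":[0,0,0],"fingers":0},{"offset":[-0.2,-0.3,0.7],"turn":[0,0,0],"fingers":0},{"offset":[-0.3,-0.5,0.9],"turn":[0,0,0],"fingers":0},{"offset":[-0.3,-0.6,0.95],"turn":[0,0,0],"fingers":0},{"offset":[-0.3,-0.6,0.95],"turn":[0,0,0],"fingers":0},{"offset":[-0.3,-0.6,0.95],"turn":[0,0,0],"fingers":0},{"offset":[-0.3,-0.6,0.95],"turn":[0,0,0],"fingers":0}]'
python3 - <<'E'
from h import *
p=shoot("wrist"); q=[.5762,.2002,np.radians(11.3)]
g=near(p,"thermo",px(p,[*q[:2],.05])); iou_fit(p,g,q,TH,.04,.058)
locate(p,"spanner",1,.03)
E
```

```text
t: 36.3
eef_pos: [0.572, 0.2025, 0.2001]
orientation: [0.995, 0.098, 0.001, -0.0]
ft_force: [0.1, 0.1, 0.1]
width: 0.007
grip_force: 0.0
xy [576.9 200.9] deg 11.19 iou 0.94
spanner xy [547.3 281.2] deg 11.4 err mm 1.6
```

Both tools measure at their pocket positions and angle. I'm handing in.

```bash
python3 -c "
from bench import r;print(r.hand_in())"
```

```text
the job is handed in; nothing more can be done
None
```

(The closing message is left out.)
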